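Lay one thali place in front of the condiment stand

ROBOT

A 6-joint arm with a two-finger parallel gripper is mounted at the origin on the work surface. World frame = base frame: x ahead of the robot, y to its left, z up, the work surface at z = 0. Lengths are in mm, angles in rad, forces in N, time in s.
With the tool pointing down it reaches from about 300 to 775 mm from the base axis. Payload 14.6 kg.
Tool frame: the origin (TCP) lies between the finger pads; the fingertips stand 11 mm ahead of it and the grasp point (between the pads) lies 8 mm behind it; z points along the fingers, y is the direction in which the jaws open and shut (so a half turn about z gives the same grasp; the last joint's range is limited). The gripper opens to 94 mm and grips with 3 to 60 N. Pads are 16 mm wide; open, the fingers measure 119 mm over their backs; the gripper's body (75 mm by 177 mm) begins 78 mm behind the grasp point.
Start: joints at [-1.216, 0.3, 1.521, -0, 1.321, -0.067], TCP at [225.164, -501.787, 216.446] pointing down, gripper open.
Joint ranges: [-3.03, 3.03], [-0.79, 2.21], [0.23, 2.52], [-1.04, 4.18], [0, 3.07], [-2.55, 2.55]. Speed limits (rad/s): [2.22, 2.22, 2.57, 3.14, 3.14, 3.14].

INTERFACE

Orientations are given as [roll, pitch, yaw] about the fixed x, y, z axes, in that order (R = Rz(yaw) Ry(pitch) Rx(roll)).
In Python, from cell import * gives the robot as it stands.
- The arm moves only by the tool arm_command, never from a script. Its argument "deltas" is a list of rows, each an object with "xyz": the shift along the world's x, y, z in m, a list of three; "turn": the turn, a rotation vector about the world's x, y, z in rad, a list of three. A call has 1 to 12 rows; each row shifts and turns the commanded pose from where the row before left it; what a row does not reach is not made up. A row lasts 1/8 s, in which the tool goes at most 62.5 mm and 10.7 degrees, less where a joint would pass 70% of its speed; a pose out of reach is approached as far as the arm can. A call with a gripper value outside its range is refused whole. "gripper" is the closure, from 0 (fully open) to 1 (shut), set as the call begins (left out, the last holds). The fingers move at their own pace and stop on an object; "force" is the grip in N (left out, the last holds). Time passes only in rows, so rows that do not move let the fingers close. It gives the time, the measured TCP pose, the force and the opening at its end, in the units of the state.
- read_state(): the state, without advancing time (a new reading comes with each control period).
- camera(name): name is "scene" or "top" or "wrist"; returns a dict with "color" (400x640x3 uint8, red, green, blue), "fx", "fy", "cx", "cy" (pixels), "rvec" (rotation vector, rad) and "tvec" (3), from world to camera coordinates, as OpenCV has them; the wrist camera has in their place "mount" (4x4, takes a point from camera to tool coordinates, whose origin is the TCP and whose axes are the flange's). Camera axes: x right, y down, z forward; pixel columns grow to the right and rows downward; lengths in mm; the calibration is good to about 2 mm. The wrist camera is an equidistant fisheye: a pixel r from the principal point sees the ray r / f radians off the axis. A picture is of the moment at which its call begins: read the wrist's pose just before it. There is no depth.
- sign_off(): hands the job in, once; it reports no verdict.
The state is a dict: "clock": time; "joints": joint angles; "qd": joint speeds; "effort": joint torques, N m; "eef_pos": TCP position; "eef_rot": TCP orientation; "wrist_force": force on the tool from outside, world axes, zero at the start; "moment": the same for the moment, N m; "finger_gap": finger opening in mm.
Only numpy, scipy, OpenCV 4.12 (cv2) and the standard library are available. Lean on these libraries where they do the work, as an engineer would, in place of code of your own. Each camera call takes 0.05 s, during which the arm holds its last target.

TASK

Lay the place in front of the condiment stand: put the deep mustard bowl in the middle of the steel plate and cover it with the steel lid, stand the glass tumbler in the middle of the cork coaster, and stand the shallow mustard bowl on the table midway between plate and coaster, in line with them. Lay the spoon on the table next to the plate on the side away from the coaster, square to the row with its handle end towards you, its middle level with the middle of the plate and its centre line about 3 cm outside the plate's rim. Set everything down upright without dropping it, and leave the plate, the salt pot and the pickle jar where they are.

Things in the scene. Friction and masses are not known exactly. Their poses are not given: they have to be found in the camera images.
- plate: round steel plate, 176 mm across the rim (152 mm at the foot), rim 14 mm high, inner floor 4 mm above the table and about 146 mm across; loose, 0.6 kg, not to be moved. Origin: centre of its underside. It stands left or right of the middle of the row, 270 mm from the coaster, centre to centre.
- coaster: round cork coaster, 90 mm across, 5 mm thick, fixed to the table. Origin: centre of its underside, on the table. It is the other end of the row.
- stand: condiment stand, fixed: a steel tray 80 mm (x) by 270 mm (y) with three lidded jars in a line, 70 mm high, at the back of the table beyond the row. Origin: centre of its underside. Its x axis points away from you (the robot), square to the row; its y axis to your left, along the row. The row of plate and coaster lies 170 mm in front of the origin (x = -170 mm), plate and coaster 135 mm to either side (y = +-135 mm, which is where varies).
- deep_bowl_mid (a point): the deep bowl: mustard yellow melamine, narrow and tall, 54 mm across the rim, 55 mm high, almost straight sides (52 mm across at 12 mm up, foot 42 mm), wall 3.5 mm, 90 g. Point: on its axis, half-way up (27.5 mm above its underside).
- shallow_bowl_mid (a point): the shallow bowl: mustard yellow melamine, wide and low, 70 mm across the rim, 28 mm high (66 mm across at 12 mm up, foot 50 mm), wall 3.5 mm, 80 g. Point: on its axis, half-way up (14 mm above its underside).
- tumbler_mid (a point): the glass tumbler: clear, open, 62 mm across the mouth, 52 mm across the foot, 84 mm high, 160 g, standing upright. Point: on its axis, half-way up (42 mm above its underside; 57 mm across there).
- lid_knob (a point): the knob of the steel lid for the deep bowl. The lid is a disc 60 mm across and 4 mm thick; under it is a locating boss 38 mm across and 6 mm deep, which drops into the bowl's 47 mm mouth (4.5 mm play all round); on top a knob 22 mm across, 14 mm tall, on a thin neck. 60 g. The lid starts standing on its boss. Point: centre of the knob, 22 mm above the underside of the boss, 16 mm above the disc's underside, 7 mm below the knob's top.
- spoon_mid (a point): the steel spoon, 162 mm long, lying flat on the table: straight handle 12 mm wide and 8 mm thick, round bowl end 44 mm across and 10 mm high, 60 g. Point: the middle of its length, on the handle, 4 mm above its underside; its x axis runs along the spoon to the bowl end, 80 mm either way from the point.
- salt_pot: bystander: small round white salt pot with a domed steel top, 36 mm across, 49 mm high, loose, on the left. Origin: centre of its underside.
- pickle_jar: bystander: small brown pickle jar with a brass lid, 42 mm across, 52 mm high, loose, on the right. Origin: centre of its underside.

How it is judged:
By the outcome, as a careful person would: the job done as asked, in the order asked, and still so for the second after the job is handed in, with the robot touching nothing.
It also fails if it takes over 128 s, if anything falls off the work surface, if the arm or the gripper's body presses on something with over 40 N, if the wrist force passes 120 N, or if a joint passes its speed limit or range.

## Working session

There is one attempt and no reset: what is moved stays moved. The work goes in short steps, Python scripts to look and compute and a tool call to move; the robot and the scene stay as the last step left them, time stands still between calls to the robot, and variables do not carry over. Pictures are saved under pics/ and viewed, and the job is handed in when it is done.

Besides the shell and the picture viewer there is one more tool, called after ">>>" as a command line: name --argument value ..., lists and objects as JSON in quotes. arm_command: Moves the arm, as the interface text tells. Its arguments: {"type":"object","properties":{"deltas":{"type":"array","items":{"type":"object","properties":{"xyz":{"type":"array","items":{"type":"number"}},"turn":{"type":"array","items":{"type":"number"}}}}},"gripper":{"type":"number"},"force":{"type":"number"}},"required":["deltas"]}

```bash
ls; mkdir -p pics; cat > h.py <<'E'
from cell import *
import numpy as np, cv2
def cam(name, fn=None):
    s=read_state(); c=camera(name)
    if fn: cv2.imwrite('pics/'+fn, cv2.cvtColor(c['color'],cv2.COLOR_RGB2BGR))
    c['state']=s; return c
E
python3 - <<'E'
from h import *
s=read_state(); print(s)
for n in ['scene','top','wrist']:
    c=cam(n,n+'0.png'); print({k:v for k,v in c.items() if k not in('color','state')})
    np.save(n+'0.npy',c['color'])
E
```

```text
pics
{'clock': 0.0, 'joints': array([-1.21564461e+00,  3.00479027e-01,  1.52160223e+00, -2.19374967e-05,
        1.32069844e+00, -6.66074615e-02]), 'qd': array([-5.88698688e-05,  6.20020157e-04,  7.08908809e-04,  1.12471936e-03,
        1.19461749e-04, -1.29148586e-03]), 'effort': array([-1.38529034e-03, -5.31809950e+01, -3.52738059e+01,  7.07951188e-02,
        2.44329509e-02, -9.33940737e-05]), 'eef_pos': array([ 225.04958733, -501.56527249,  215.87302829]), 'eef_rot': array([-3.14040682e+00, -5.78064607e-05,  4.21764583e-01]), 'wrist_force': array([-0.75450815,  0.16331142,  0.69253978]), 'moment': array([ 0.00049061,  0.0176781 , -0.02254331]), 'finger_gap': 94.012286767472}
{'fx': 499.52011649065895, 'fy': 499.52011649065895, 'cx': 326.30928156765185, 'cy': 200.8776208098712, 'rvec': array([ 0.90136083,  2.32515383, -1.25929456]), 'tvec': array([ 435.33144309, -156.98958948, 1744.7239498 ])}
{'fx': 379.84521691548713, 'fy': 379.84521691548713, 'cx': 318.02688044170793, 'cy': 193.7139447647358, 'rvec': array([ 2.11955172, -2.15596689,  0.13103156]), 'tvec': array([  17.91041498,  571.11044643, 1147.18348612])}
{'fx': 309.70691628693146, 'fy': 309.70691628693146, 'cx': 315.038006971123, 'cy': 196.18111767970933, 'mount': array([[-1.23860852e-03, -9.72438657e-01, -2.33155580e-01,
         6.74848800e+01],
       [ 9.99999159e-01, -1.29439969e-03,  8.62806919e-05,
        -4.28084672e-02],
       [-3.85699191e-04, -2.33155277e-01,  9.72439442e-01,
        -1.68170924e+02],
       [ 0.00000000e+00,  0.00000000e+00,  0.00000000e+00,
         1.00000000e+00]])}
```

View pics/scene0.png

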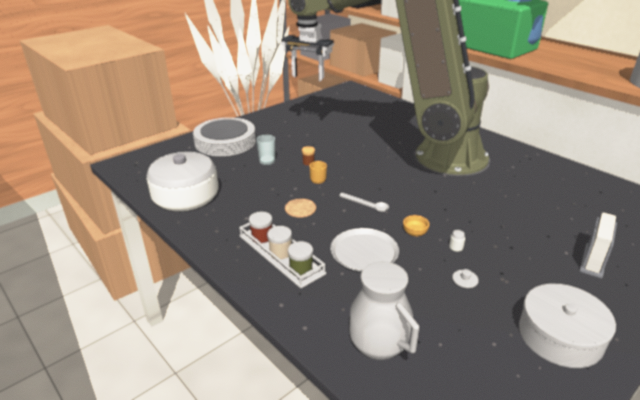

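View pics/top0.png

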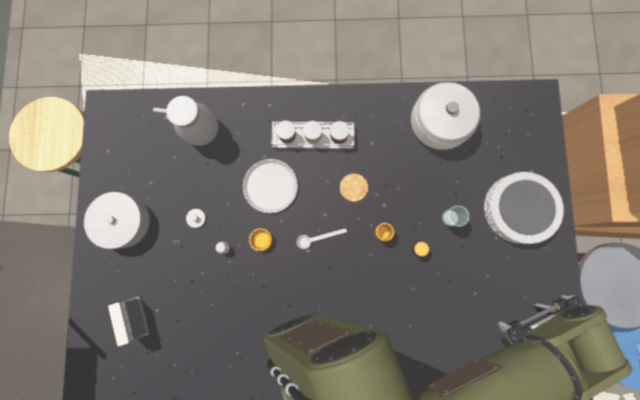

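View pics/wrist0.png

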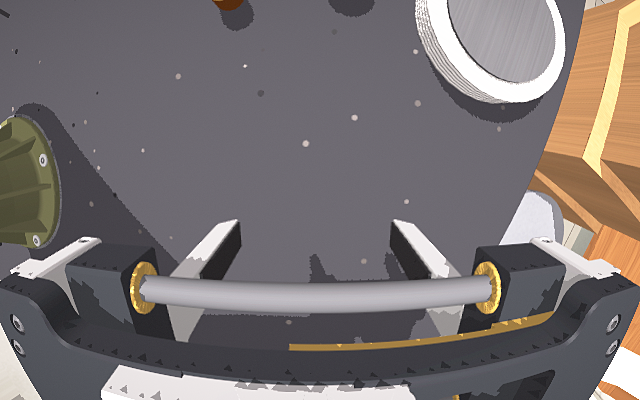

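The scene view shows the stand with the plate in front of it at (365,250). Coaster is at (300,207), lid (465,279), shallow bowl (416,225), spoon (365,202), deep bowl (318,172), tumbler (266,150), salt (457,240), jar (308,155). Top view: stand (313,135), plate (271,186), coaster (354,187), lid (196,218), salt (222,248), shallow bowl (260,240), spoon bowl end (304,242), handle end (346,231), deep bowl (385,232), jar (422,249), tumbler (456,217). So the plate is on the left (+y).

```bash
cat >> h.py <<'E'
from scipy.spatial.transform import Rotation as Ro
def ray(c,uv):
    """world origin and unit direction of pixel(s)"""
    uv=np.atleast_2d(np.asarray(uv,float))
    if 'mount' in c:
        s=c['state']; R=Ro.from_euler('xyz',s['eef_rot']).as_matrix()
        M=np.eye(4);M[:3,:3]=R;M[:3,3]=s['eef_pos']; M=M@c['mount']
        d=(uv-[c['cx'],c['cy']])/c['fx']; th=np.linalg.norm(d,axis=1,keepdims=True)
        dc=np.hstack([d/np.maximum(th,1e-9)*np.sin(th),np.cos(th)])
        return M[:3,3], dc@M[:3,:3].T
    R=cv2.Rodrigues(c['rvec'])[0]
    dc=np.hstack([(uv-[c['cx'],c['cy']])/c['fx'],np.ones((len(uv),1))])
    dc/=np.linalg.norm(dc,axis=1,keepdims=True)
    return -R.T@c['tvec'], dc@R
def onz(c,uv,z):
    o,d=ray(c,uv); t=(z-o[2])/d[:,2]; return o+t[:,None]*d
def tri(views):
    """views: list of (c,uv) -> point, residual"""
    A=np.zeros((3,3));b=np.zeros(3);L=[]
    for c,uv in views:
        o,d=ray(c,uv);d=d[0];P=np.eye(3)-np.outer(d,d);A+=P;b+=P@o;L.append((o,P))
    x=np.linalg.solve(A,b); return x,[float(np.linalg.norm(P@(x-o))) for o,P in L]
E
python3 - <<'E'
from h import *
t=cam('top'); s=cam('scene')
P=dict(stand=(313,135),plate=(271,186),coaster=(354,187),lid=(196,216),salt=(222,248),shallow=(260,240),spoonb=(304,242),spoonh=(346,231),deep=(385,232),jar=(422,249),tumb=(456,217))
for k,v in P.items(): print(k,onz(t,v,10).round()[0])
Q=dict(plate=(365,250),coaster=(300,207),lid=(465,275),shallow=(416,222),deep=(318,165),tumb=(266,140))
for k,v in Q.items(): 
  x,r=tri([(t,P[k]),(s,v)]);print(k,x.round(),np.round(r,1))
E
```

```text
stand [771.  22.  10.]
plate [604. 160.  10.]
coaster [ 595. -107.   10.]
lid [511. 401.  10.]
salt [408. 315.  10.]
shallow [431. 195.  10.]
spoonb [423.  55.  10.]
spoonh [455. -78.  10.]
deep [ 450. -200.   10.]
jar [ 395. -314.   10.]
tumb [ 493. -426.   10.]
plate [604. 162.   3.] [1.6 1.6]
coaster [ 597. -108.    1.] [0.2 0.2]
lid [509. 401.  16.] [2.6 2.6]
shallow [431. 192.  25.] [0.6 0.6]
deep [ 448. -194.   51.] [0.1 0.1]
tumb [ 490. -405.   75.] [2.5 2.5]
```

>>> arm_command --deltas '[{"xyz":[0.025,0.043,0.007],"turn":[0,0,-0.07]},{"xyz":[0.025,0.043,0.007],"turn":[0,0,-0.07]},{"xyz":[0.025,0.043,0.007],"turn":[0,0,-0.07]},{"xyz":[0.025,0.043,0.007],"turn":[0,0,-0.07]},{"xyz":[0.025,0.043,0.007],"turn":[0,0,-0.07]},{"xyz":[0.025,0.043,0.007],"turn":[0,0,-0.07]},{"xyz":[0.025,0.043,0]},{"xyz":[0,0,0]}]'

```text
validation failed for argument at $.de...
```

```bash
python3 - <<'E'
from h import *
import pickle
c=cam('wrist','w1.png'); pickle.dump(c,open('w1.pkl','wb')); print(c['state']['clock'],c['state']['eef_pos'],c['state']['eef_rot'],c['state']['joints'],c['state']['qd'])
E
```

```text
0.25 [ 225.14334121 -501.70313174  216.21104239] [-3.14113354e+00 -6.02270309e-05  4.21785893e-01] [-1.21559581e+00  3.00156750e-01  1.52122121e+00  3.04950757e-05
  1.32067679e+00 -6.65929491e-02] [ 0.00027765 -0.0021368  -0.00496588 -0.00090677  0.00012337  0.00102573]
```

View pics/w1.png

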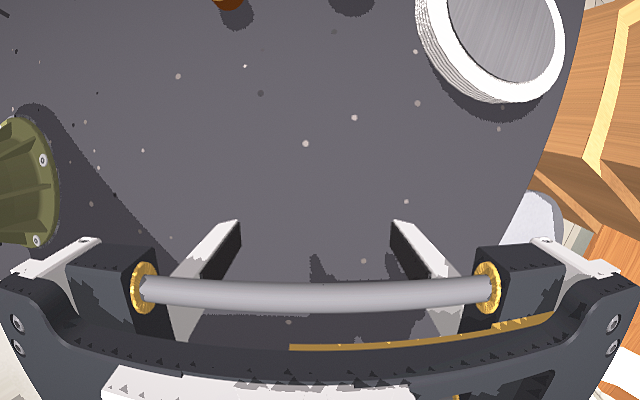

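The move was refused, so the view is unchanged. I'll give both keys in every row.

>>> arm_command --deltas '[{"xyz":[0.025,0.043,0.007],"turn":[0,0,-0.07]},{"xyz":[0.025,0.043,0.007],"turn":[0,0,-0.07]},{"xyz":[0.025,0.043,0.007],"turn":[0,0,-0.07]},{"xyz":[0.025,0.043,0.007],"turn":[0,0,-0.07]},{"xyz":[0.025,0.043,0.007],"turn":[0,0,-0.07]},{"xyz":[0.025,0.043,0.007],"turn":[0,0,-0.07]},{"xyz":[0.025,0.043,0],"turn":[0,0,0]},{"xyz":[0,0,0],"turn":[0,0,0]}]'

```text
clock: 1.3
eef_pos: [401.2, -198.6, 258.6]
eef_rot: [-3.142, -0.0, 0.006]
wrist_force: [-0.4, -0.2, 0.1]
finger_gap: 94.1
```

```bash
python3 - <<'E'
from h import *
import pickle
c=cam('wrist','w2.png'); pickle.dump(c,open('w1.pkl','wb')); print(c['state']['clock'],c['state']['eef_pos'],c['state']['eef_rot'],c['state']['joints'],c['state']['qd'])
E
```

```text
1.3 [ 401.1784215 -198.6322407  258.5816673] [-3.14152165e+00 -3.63016541e-04  5.75133914e-03] [-5.41732758e-01  3.54031030e-02  1.73058382e+00  2.54435248e-04
  1.37533274e+00  1.02326283e+00] [-0.07204303  0.00548036 -0.00073835 -0.01172469 -0.00108606 -0.05637416]
```

View pics/w2.png

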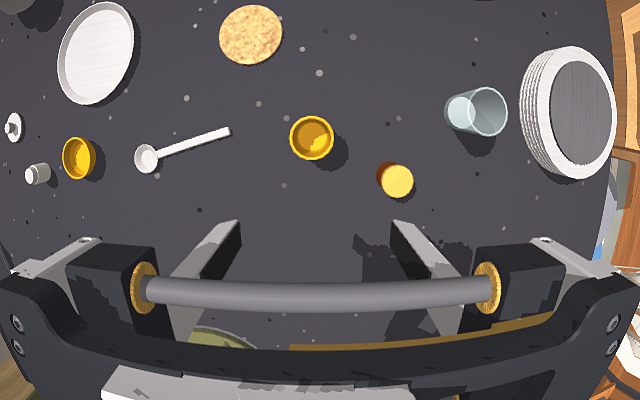

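Wrist view: deep bowl (312,138), jar (397,180), tumbler mouth (488,111), foot (461,111), coaster (251,35), spoon bowl (146,158), handle end (229,131), plate (96,52), shallow bowl (79,158), lid (14,127). Next, a second view from further left.

>>> arm_command --deltas '[{"xyz":[0,0.05,0],"turn":[0,0,0]},{"xyz":[0,0.05,0],"turn":[0,0,0]},{"xyz":[0,0.05,0],"turn":[0,0,0]},{"xyz":[0,0.05,0],"turn":[0,0,0]},{"xyz":[0,0.05,0],"turn":[0,0,0]},{"xyz":[0,0.05,0],"turn":[0,0,0]},{"xyz":[0,0.05,0],"turn":[0,0,0]},{"xyz":[0,0,0],"turn":[0,0,0]},{"xyz":[0,0,0],"turn":[0,0,0]}]'

```text
clock: 2.48
eef_pos: [400.4, 148.2, 258.3]
eef_rot: [3.141, 0.0, 0.001]
wrist_force: [0.1, -0.1, 1.3]
finger_gap: 94.1
```

```bash
python3 - <<'E'
from h import *
import pickle
c=cam('wrist','w3.png'); pickle.dump(c,open('w2.pkl','wb')); print(c['state']['clock'],c['state']['eef_pos'],c['state']['eef_rot'],c['state']['qd'])
E
```

```text
2.475 [400.38451737 148.15642921 258.31868396] [3.14125266e+00 2.74524839e-04 1.07416898e-03] [-1.74825757e-02 -4.52000794e-03  3.10289932e-03  1.14328993e-04
  5.15196199e-05  4.86628162e-03]
```

View pics/w3.png

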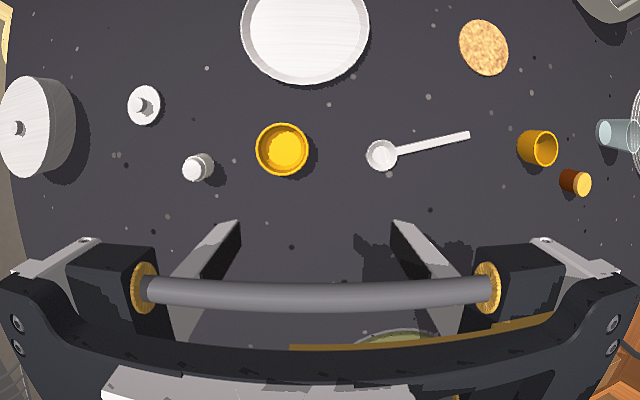

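```bash
cat >> h.py <<'E'
def cnt(c,lo,hi,box,white=False):
    """largest contour by HSV range in box (u0,v0,u1,v1)"""
    h=cv2.cvtColor(c['color'],cv2.COLOR_RGB2HSV); m=cv2.inRange(h,np.array(lo),np.array(hi))
    k=np.zeros_like(m);u0,v0,u1,v1=box;k[v0:v1,u0:u1]=m[v0:v1,u0:u1]
    k=cv2.morphologyEx(k,cv2.MORPH_CLOSE,np.ones((3,3)))
    cs,_=cv2.findContours(k,cv2.RETR_EXTERNAL,cv2.CHAIN_APPROX_NONE)
    return max(cs,key=cv2.contourArea)[:,0].astype(float)
def circ(P):
    from scipy.optimize import least_squares
    x0=[P[:,0].mean(),P[:,1].mean(),np.ptp(P[:,1])/2]
    r=least_squares(lambda p:np.hypot(P[:,0]-p[0],P[:,1]-p[1])-p[2],x0,loss='soft_l1',f_scale=1.)
    return r.x, np.sqrt(np.mean(r.fun**2))
E
python3 - <<'E'
from h import *
import pickle
w1=pickle.load(open('w1.pkl','rb'));w2=pickle.load(open('w2.pkl','rb'))
Y=((15,120,60),(35,255,255)); W=((0,0,150),(179,60,255)); C=((5,40,120),(30,200,255))
def go(n,c,col,box,zs):
    k=cnt(c,*col,box); e=cv2.fitEllipse(k.astype(np.float32))
    out=[]
    for z in zs:
        p,r=circ(onz(c,k,z)[:,:2]); out.append((z,p.round(1).tolist(),round(r,2)))
    print(n,len(k),np.round(e[0],1),np.round(e[1],1),out); return e[0]
for n,col,b1,b2,zs in [('plate',W,(50,0,140,110),(230,0,375,92),(14,)),
  ('coaster',C,(210,2,290,70),(450,10,520,80),(5,)),
  ('deep',Y,(285,110,340,165),(510,120,565,170),(55,)),
  ('shallow',Y,(55,130,100,185),(250,115,315,182),(28,)),
  ('lid',W,(0,105,26,150),(120,80,165,130),(10,)),
  ('spoonb',W,(130,140,165,178),(360,135,402,175),(8,)),
  ('spoon',W,(130,115,240,178),(360,125,480,175),(8,))]:
    a=go(n+'1',w1,col,b1,zs); b=go(n+'2',w2,col,b2,zs); x,r=tri([(w1,a),(w2,b)]); print('   tri',x.round(1),np.round(r,1))
E
python3 -c "
import cv2
for n,a in (('w2',[(0,90,200,200),(290,90,540,200)]),('w3',[(110,60,330,200),(350,100,620,200)])):
    im=cv2.imread(f'pics/{n}.png')
    import numpy as np
    t=[cv2.resize(im[y0:y1,x0:x1],(800,290),interpolation=cv2.INTER_CUBIC) for x0,y0,x1,y1 in a]
    cv2.imwrite(f'pics/{n}z.png',np.vstack(t))
"
```

```text
plate1 262 [95.1 52.2] [ 70.1 107. ] [(14, [607.6, 162.2, 86.6], np.float64(1.37))]
plate2 344 [304.1  37.2] [ 89.4 136.5] [(14, [595.3, 162.8, 78.1], np.float64(13.0))]
   tri [599.  162.7   1. ] [9.3 9.3]
coaster1 173 [250.   34.1] [57.3 64.4] [(5, [598.1, -107.2, 44.5], np.float64(0.44))]
coaster2 151 [483.3  47. ] [45.3 58.9] [(5, [597.9, -106.4, 44.6], np.float64(0.61))]
   tri [ 5.983e+02 -1.071e+02  3.000e-01] [0. 0.]
deep1 126 [311.3 137.6] [43.8 44.3] [(55, [451.5, -193.8, 26.4], np.float64(0.39))]
deep2 116 [537.7 147.1] [35.6 42.8] [(55, [451.8, -178.3, 36.7], np.float64(6.7))]
   tri [ 450.8 -193.6   33.7] [0.2 0.2]
shallow1 107 [ 78.3 157.1] [33.1 41.6] [(28, [435.7, 185.4, 37.8], np.float64(2.65))]
shallow2 149 [281.7 148.8] [52.6 52.9] [(28, [435.0, 191.5, 34.4], np.float64(0.4))]
   tri [434.9 192.2  18.4] [0.5 0.5]
lid1 65 [ 12.9 127.1] [15.2 28. ] [(10, [507.6, 403.2, 29.1], np.float64(2.42))]
lid2 101 [143.3 104.7] [31.5 39.3] [(10, [507.2, 402.7, 29.1], np.float64(0.5))]
   tri [507.1 400.8  11.5] [0.2 0.2]
spoonb1 89 [147.4 157.3] [25.7 31.4] [(8, [426.3, 56.5, 22.0], np.float64(4.71))]
spoonb2 106 [383.  155.1] [31.3 34. ] [(8, [425.7, 55.7, 21.9], np.float64(2.41))]
   tri [426.4  54.3   6.5] [0.9 0.9]
spoon1 216 [175.4 148.3] [29.2 93.4] [(8, [1263.2, 208.0, 850.7], np.float64(9.68))]
spoon2 239 [410.9 149.9] [ 32.9 101.5] [(8, [-616212.2, -184400.4, 643631.5], np.float64(11.25))]
   tri [435.3  10.1  -5. ] [2.6 2.6]
```

View pics/w3z.png

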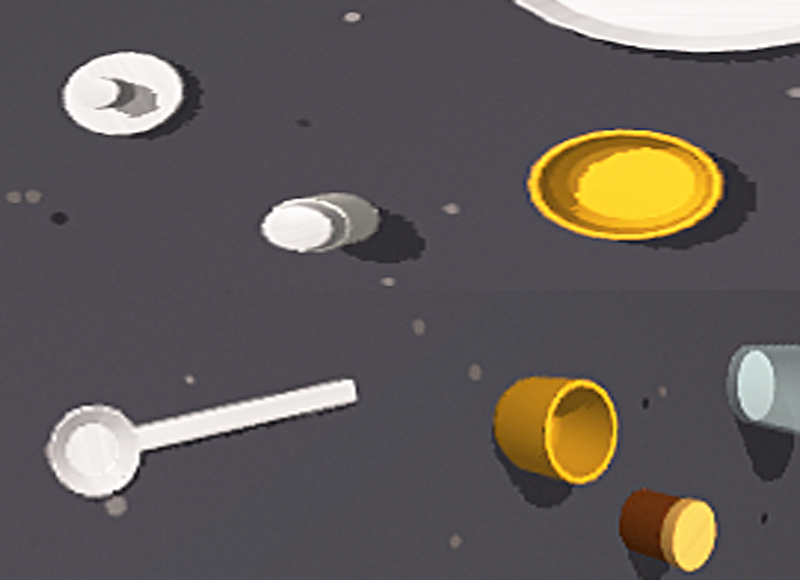

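```bash
python3 - <<'E'
from h import *
import pickle
w1=pickle.load(open('w1.pkl','rb'));w2=pickle.load(open('w2.pkl','rb')); t=cam('top')
W=((0,0,150),(179,60,255))
k=cnt(w2,*W,(230,0,375,92)); k=k[k[:,1]>2]
for z in (10,14): print('plate2',circ(onz(w2,k,z)[:,:2]))
k=cnt(w1,*W,(50,0,140,110)); k=k[(k[:,1]>3)]; print('plate1',circ(onz(w1,k,14)[:,:2]))
print('deep rim',tri([(w1,(311.3,137.6)),(w2,(546.1,148.6))]))
# shallow in w1: rim height from crop later; spoon ends via minAreaRect axis
for n,c,b in (('1',w1,(130,115,240,178)),('2',w2,(360,125,480,175))):
    k=cnt(c,*W,b); P=onz(c,k,6)[:,:2]
    R=cv2.minAreaRect(P.astype(np.float32)); print('spoon',n,R)
    hp=P[P[:,1]<20]; d=cv2.fitLine(hp.astype(np.float32),cv2.DIST_L2,0,.01,.01).ravel(); print(' handle line',d, 'ext y',P[:,1].min(),P[:,1].max())
# top plate/coaster
kp=cnt(t,*W,(235,150,305,220)); print('plate top',circ(onz(t,kp,14)[:,:2]))
kc=cnt(t,(5,40,120),(30,200,255),(335,170,375,205)); print('coaster top',circ(onz(t,kc,5)[:,:2]))
E
```

```text
plate2 (array([608.56045566, 163.08054148,  87.62706134]), np.float64(0.4488872789419884))
plate2 (array([607.20914827, 162.94016691,  86.78543394]), np.float64(0.44457469661103177))
plate1 (array([607.3972681 , 162.19937239,  86.50906987]), np.float64(0.6566596641969686))
deep rim (array([ 451.21707997, -193.83876874,   54.31190891]), [0.31519833582705453, 0.3151983358271101])
spoon 1 ((447.744140625, 3.221923828125), (43.73036575317383, 163.19273376464844), 21.304468154907227)
 handle line [ 2.5711194e-01 -9.6638161e-01  4.4955060e+02 -3.2575687e+01] ext y -79.22079538366337 80.56995795228354
spoon 2 ((431.3041076660156, -1.6327896118164062), (47.575313568115234, 160.3507537841797), 8.057170867919922)
 handle line [ 2.5530365e-01 -9.6686095e-01  4.4849417e+02 -2.9549671e+01] ext y -78.38881330992461 78.21003743547645
plate top (array([605.41672185, 163.96534648,  86.79082571]), np.float64(0.8656471713602514))
coaster top (array([ 596.69842204, -105.64388819,   46.75257649]), np.float64(0.850251199861809))
```

View pics/w2z.png

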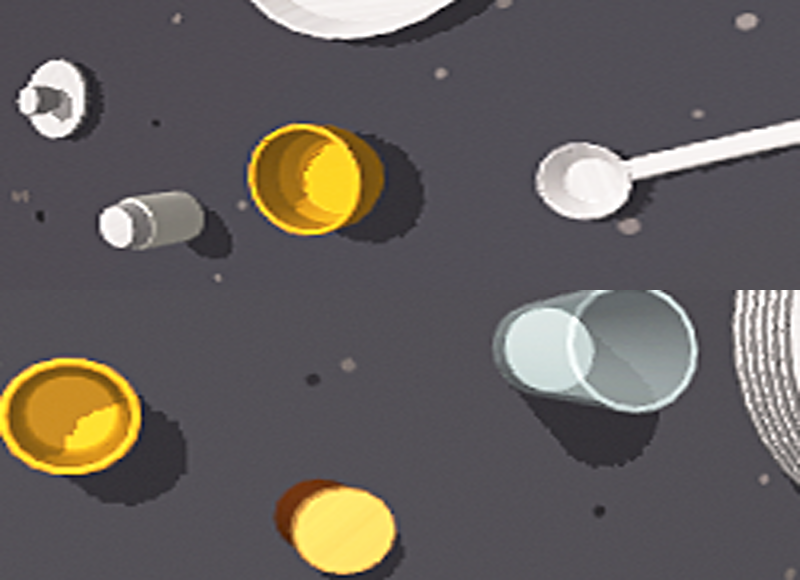

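```bash
python3 - <<'E'
from h import *
import pickle
w1=pickle.load(open('w1.pkl','rb'));w2=pickle.load(open('w2.pkl','rb'))
print('tumb mouth',onz(w1,(487.5,112.4),84),'foot',onz(w1,(460.9,112.7),3))
print('knob',tri([(w2,(138.3,104.9)),(w1,(8,127.2))]), onz(w2,(138.3,104.9),29))
u=lambda x,y:(x*.25,90+y*.379)
print('shallow rim',tri([(w2,(281.7,148.8)),(w1,u(304,180))]))
E
python3 -c "
import cv2
for n in ('top','scene'):
    im=cv2.imread(f'pics/{n}0.png')
    x0,y0=(440,190) if n=='top' else (240,120)
    cv2.imwrite(f'pics/{n}tz.png',cv2.resize(im[y0:y0+50,x0:x0+50],(500,500),interpolation=cv2.INTER_CUBIC))
"
```

```text
tumb mouth [[ 492.53098161 -408.40357865   84.        ]] foot [[ 493.38945807 -411.00229489    3.        ]]
knob (array([507.30943618, 401.880866  ,  24.52541261]), [1.0042791482136963, 1.004279148213659]) [[505.87271357 399.00549053  29.        ]]
shallow rim (array([434.71635244, 191.46368011,  25.24880053]), [0.2547991408936443, 0.25479914089359845])
```

View pics/toptz.png

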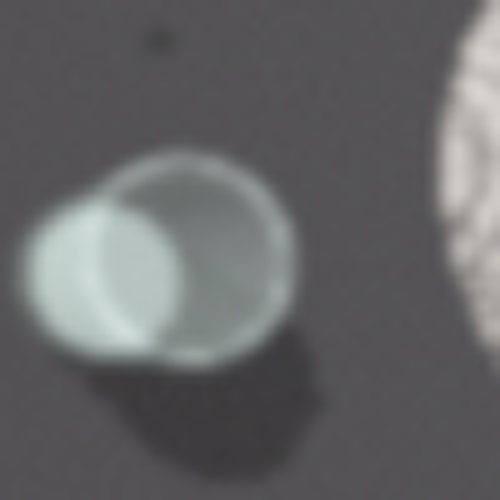

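View pics/scenetz.png

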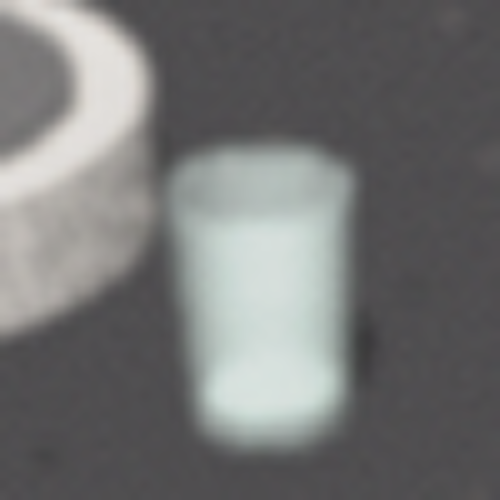

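Measurements: plate (607.3, 162.6), coaster (598, −107), 269.8 mm apart (should be 270). Deep bowl's rim is at z=54 and the shallow bowl's at 25. Going for the deep bowl at (451.3, −193.8).

>>> arm_command --deltas '[{"xyz":[0.0073,-0.049,-0.0197],"turn":[0,0,0]},{"xyz":[0.0073,-0.049,-0.0197],"turn":[0,0,0]},{"xyz":[0.0073,-0.049,-0.0197],"turn":[0,0,0]},{"xyz":[0.0073,-0.049,-0.0197],"turn":[0,0,0]},{"xyz":[0.0073,-0.049,-0.0197],"turn":[0,0,0]},{"xyz":[0.0073,-0.049,-0.0197],"turn":[0,0,0]},{"xyz":[0.0073,-0.049,-0.0197],"turn":[0,0,0]},{"xyz":[0,0,0],"turn":[0,0,0]},{"xyz":[0,0,0],"turn":[0,0,0]},{"xyz":[0,0,0],"turn":[0,0,0]}]'

```text
clock: 3.82
eef_pos: [451.3, -193.3, 121.2]
eef_rot: [3.141, -0.001, 0.002]
wrist_force: [-1.1, -0.1, 0.7]
finger_gap: 94.1
```

```bash
python3 - <<'E'
from h import *
c=cam('wrist','w4.png');print(c['state']['eef_pos'],c['state']['eef_rot'],read_state()['eef_pos'])
E
```

```text
[ 451.2885782  -193.30421179  121.2105317 ] [ 3.14120829e+00 -8.75014847e-04  2.36948666e-03] [ 451.40587915 -193.24352134  121.23536336]
```

View pics/w4.png

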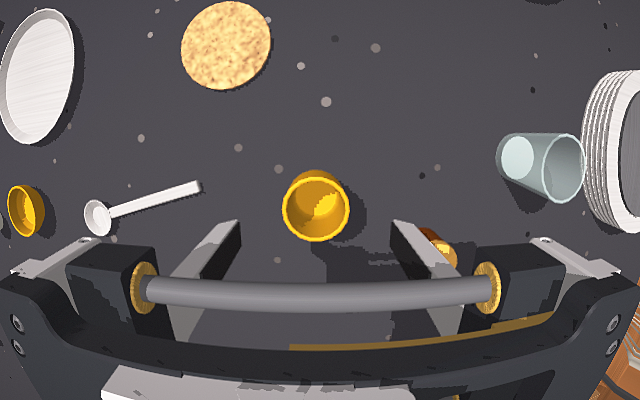

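The bowl's rim is at (316,207), centred between the fingers. Descend and grip.

>>> arm_command --deltas '[{"xyz":[0,0,-0.035],"turn":[0,0,0]},{"xyz":[0,0,-0.035],"turn":[0,0,0]},{"xyz":[0,0,-0.022],"turn":[0,0,0]},{"xyz":[0,0,0],"turn":[0,0,0]},{"xyz":[0,0,0],"turn":[0,0,0]}]'

```text
clock: 4.5
eef_pos: [451.8, -193.7, 29.7]
eef_rot: [3.141, -0.001, 0.002]
wrist_force: [-0.5, 0.5, 0.1]
finger_gap: 94.2
```

>>> arm_command --deltas '[{"xyz":[0,0,0],"turn":[0,0,0]},{"xyz":[0,0,0],"turn":[0,0,0]},{"xyz":[0,0,0],"turn":[0,0,0]},{"xyz":[0,0,0],"turn":[0,0,0]},{"xyz":[0,0,0],"turn":[0,0,0]},{"xyz":[0,0,0],"turn":[0,0,0]}]' --gripper 1 --force 12

```text
clock: 5.25
eef_pos: [451.3, -193.7, 28.6]
eef_rot: [-3.142, 0.0, 0.002]
wrist_force: [-0.4, 1.7, 1.4]
finger_gap: 53.6
```

>>> arm_command --deltas '[{"xyz":[0,0,0.02],"turn":[0,0,0]},{"xyz":[0,0,0.04],"turn":[0,0,0]},{"xyz":[0.0195,0.0445,0.02],"turn":[0,0,0]},{"xyz":[0.0195,0.0445,0],"turn":[0,0,0]},{"xyz":[0.0195,0.0445,0],"turn":[0,0,0]},{"xyz":[0.0195,0.0445,0],"turn":[0,0,0]},{"xyz":[0.0195,0.0445,0],"turn":[0,0,0]},{"xyz":[0.0195,0.0445,0],"turn":[0,0,0]},{"xyz":[0.0195,0.0445,-0.02],"turn":[0,0,0]},{"xyz":[0.0195,0.0445,-0.02],"turn":[0,0,0]},{"xyz":[0,0,0],"turn":[0,0,0]},{"xyz":[0,0,0],"turn":[0,0,0]}]'

```text
clock: 6.75
eef_pos: [607.0, 161.7, 68.4]
eef_rot: [3.141, 0.001, 0.002]
wrist_force: [-0.8, -0.1, -0.7]
finger_gap: 53.7
```

```bash
python3 - <<'E'
from h import *
c=cam('wrist','w5.png');print(c['state']['eef_pos'],c['state']['eef_rot'],read_state()['eef_pos'],c['state']['finger_gap'])
cam('scene','s5.png')
W=((0,0,150),(179,60,255))
k=cnt(c,*W,(170,0,460,215)); print(len(k),k.min(0),k.max(0))
E
python3 -c "
import cv2
im=cv2.imread('pics/s5.png')
cv2.imwrite('pics/s5z.png',cv2.resize(im[150:300,250:500],(800,480),interpolation=cv2.INTER_CUBIC))"
```

```text
[607.02976378 161.7343899   68.42040692] [3.14126674e+00 5.13223685e-04 1.90738135e-03] [607.24632707 161.35489036  68.95478614] 53.731847884770445
564 [202.  95.] [425. 214.]
```

View pics/w5.png

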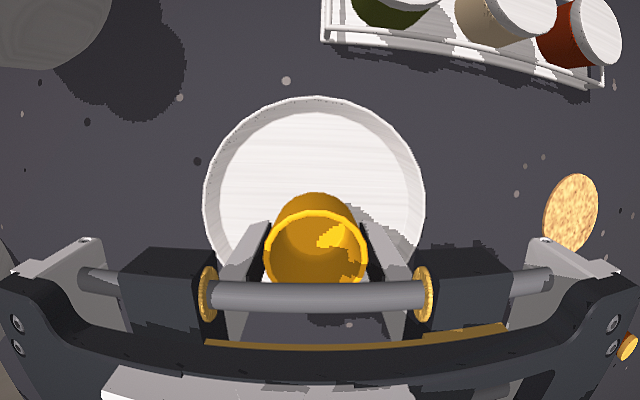

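View pics/s5z.png

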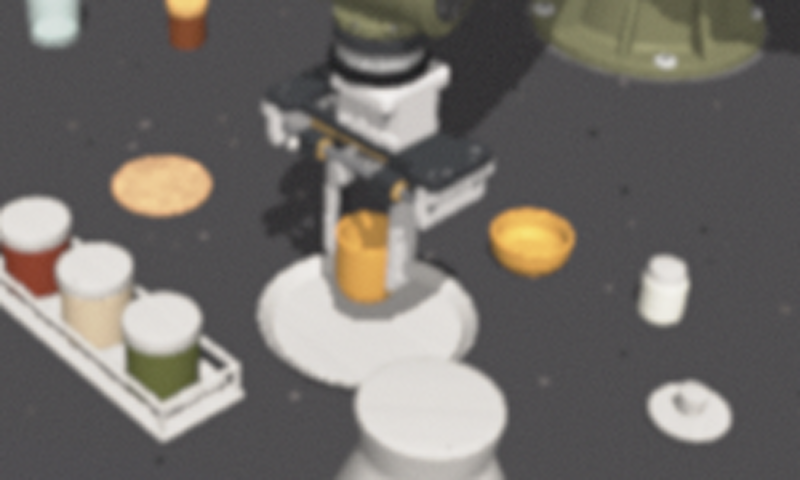

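Bowl is held upright over the plate (plate spans u 202–425 in the wrist view). I'll refine the plate and bowl centres from here.

```bash
python3 - <<'E'
from h import *
c=cam('wrist')
W=((0,0,150),(179,60,255))
k=cnt(c,*W,(170,0,460,300)); k=k[k[:,1]<210]
print('plate',circ(onz(c,k,14)[:,:2]),len(k))
Y=((15,120,60),(35,255,255))
y=cnt(c,*Y,(255,180,380,282)); y=y[(y[:,1]<280)&(y[:,1]>225)]
z=c['state']['eef_pos'][2]-28.6+55
print(z,'bowl rim',circ(onz(c,y,z)[:,:2]),c['state']['eef_pos'])
E
```

```text
plate (array([607.57491329, 163.43150932,  86.542409  ]), np.float64(28.59814153044669)) 396
95.61578960135489 bowl rim (array([608.89310961, 161.39983798,  26.44751165]), np.float64(0.24131695666705544)) [607.36126383 161.18581602  69.2157896 ]
```

>>> arm_command --deltas '[{"xyz":[-0.001,0.0015,-0.02],"turn":[0,0,0]},{"xyz":[0,0,-0.01],"turn":[0,0,0]},{"xyz":[0,0,-0.004],"turn":[0,0,0]},{"xyz":[0,0,0],"turn":[0,0,0]},{"xyz":[0,0,0],"turn":[0,0,0]}]'

```text
clock: 7.52
eef_pos: [606.5, 163.8, 34.9]
eef_rot: [-3.141, -0.001, 0.002]
wrist_force: [0.3, -0.1, -0.5]
finger_gap: 53.6
```

>>> arm_command --deltas '[{"xyz":[0,0,-0.001],"turn":[0,0,0]},{"xyz":[0,0,0],"turn":[0,0,0]}]'

```text
clock: 7.78
eef_pos: [606.3, 163.7, 33.7]
eef_rot: [-3.142, -0.0, 0.002]
wrist_force: [-0.1, -0.7, -0.7]
finger_gap: 53.7
```

>>> arm_command --deltas '[{"xyz":[0,0,-0.001],"turn":[0,0,0]},{"xyz":[0,0,0],"turn":[0,0,0]}]'

```text
clock: 8.02
eef_pos: [606.4, 163.8, 32.7]
eef_rot: [-3.142, -0.0, 0.002]
wrist_force: [0.5, -0.2, 0.2]
finger_gap: 53.7
```

>>> arm_command --deltas '[{"xyz":[0,0,-0.0005],"turn":[0,0,0]},{"xyz":[0,0,0],"turn":[0,0,0]}]'

```text
clock: 8.28
eef_pos: [606.5, 163.8, 32.6]
eef_rot: [-3.141, -0.001, 0.002]
wrist_force: [-0.9, -0.2, 4.7]
finger_gap: 53.5
```

>>> arm_command --deltas '[{"xyz":[0,0,-0.0005],"turn":[0,0,0]},{"xyz":[0,0,0],"turn":[0,0,0]}]'

```text
clock: 8.52
eef_pos: [606.6, 163.8, 32.6]
eef_rot: [-3.141, -0.001, 0.002]
wrist_force: [-3.3, -1.1, 10.8]
finger_gap: 53.6
```

Contact. I'll ease off and release with a partial opening, then rise.

>>> arm_command --deltas '[{"xyz":[0,0,0.0008],"turn":[0,0,0]},{"xyz":[0,0,0],"turn":[0,0,0]}]'

```text
clock: 8.78
eef_pos: [606.5, 163.8, 32.6]
eef_rot: [-3.141, -0.001, 0.002]
wrist_force: [-0.6, 0.5, 4.3]
finger_gap: 53.6
```

>>> arm_command --deltas '[{"xyz":[0,0,0],"turn":[0,0,0]},{"xyz":[0,0,0],"turn":[0,0,0]},{"xyz":[0,0,0],"turn":[0,0,0]},{"xyz":[0,0,0],"turn":[0,0,0]}]' --gripper 0.22

```text
clock: 9.28
eef_pos: [606.2, 163.7, 32.2]
eef_rot: [3.142, 0.0, 0.002]
wrist_force: [1.1, 0.3, -1.1]
finger_gap: 73.4
```

>>> arm_command --deltas '[{"xyz":[0,0,0.02],"turn":[0,0,0]},{"xyz":[0,0,0.04],"turn":[0,0,0]},{"xyz":[0,0,0.04],"turn":[0,0,0]},{"xyz":[0,0,0],"turn":[0,0,0]},{"xyz":[0,0,0],"turn":[0,0,0]}]'

```text
clock: 9.9
eef_pos: [606.1, 163.7, 132.6]
eef_rot: [-3.142, -0.0, 0.002]
wrist_force: [0.0, -0.5, -0.1]
finger_gap: 73.3
```

```bash
cat >> h.py <<'E'
W=((0,0,150),(179,60,255)); Y=((15,120,60),(35,255,255)); C=((5,40,120),(30,200,255))
E
python3 - <<'E'
from h import *
c=cam('wrist','w6.png');print(c['state']['eef_pos'],c['state']['finger_gap'])
k=cnt(c,*W,(170,0,460,215)); k=k[k[:,1]<180]
print('plate',circ(onz(c,k,14)[:,:2]),len(k))
E
```

```text
[606.09913323 163.67903291 132.64719661] 73.34747701498563
plate (array([607.0546918 , 163.32160884,  86.95058124]), np.float64(25.656455265849814)) 281
```

View pics/w6.png

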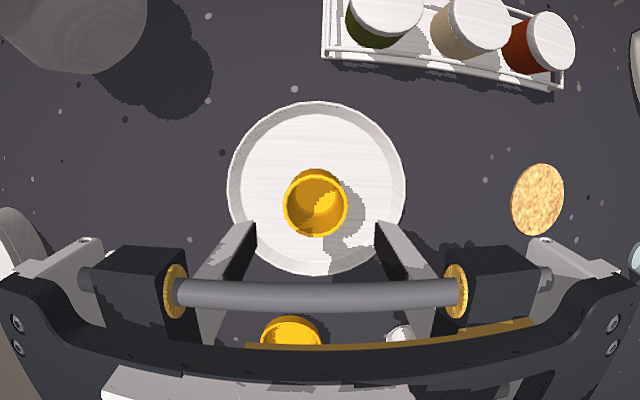

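```bash
python3 - <<'E'
from h import *
c=cam('wrist')
y=cnt(c,*Y,(270,150,360,245)); y=y[y[:,1]>205]
print('bowl',circ(onz(c,y,59)[:,:2]))
k=cnt(c,*W,(170,0,460,215)); k=k[k[:,1]<180]; 
P=onz(c,k,14)[:,:2]; P=P[np.abs(np.hypot(P[:,0]-607,P[:,1]-163)-87)<4]; print('plate',circ(P))
E
```

```text
bowl (array([607.14708883, 163.7778603 ,  26.09165552]), np.float64(0.3174397534716491))
plate (array([607.42680901, 163.27532069,  86.91108406]), np.float64(0.3409382961881273))
```

>>> arm_command --deltas '[{"xyz":[-0.02,0.0475,0],"turn":[0,0,0]},{"xyz":[-0.02,0.0475,0],"turn":[0,0,0]},{"xyz":[-0.02,0.0475,0],"turn":[0,0,0]},{"xyz":[-0.02,0.0475,0],"turn":[0,0,0]},{"xyz":[-0.019,0.0475,0],"turn":[0,0,0]},{"xyz":[0,0,-0.02],"turn":[0,0,0]},{"xyz":[0,0,0],"turn":[0,0,0]},{"xyz":[0,0,0],"turn":[0,0,0]}]' --gripper 0.4

```text
clock: 11.0
eef_pos: [507.9, 400.2, 112.3]
eef_rot: [3.141, 0.0, 0.0]
wrist_force: [0.3, -0.5, 0.5]
finger_gap: 56.7
```

```bash
python3 - <<'E'
from h import *
c=cam('wrist','w7.png');print(c['state']['eef_pos'],c['state']['eef_rot'],c['state']['finger_gap'],c['state']['joints'])
E
```

```text
[507.87373643 400.15970951 112.30647249] [3.14122206e+00 3.94589300e-04 3.35467740e-04] 56.70033585020849 [ 6.10721728e-01  6.07357985e-01  1.32757988e+00 -8.29198885e-05
  1.20719054e+00  2.18121202e+00]
```

View pics/w7.png

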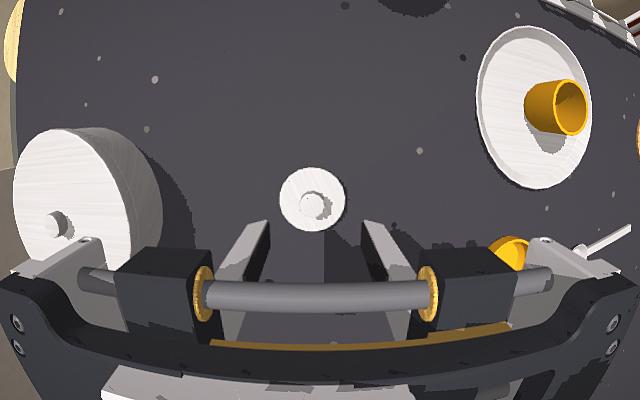

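Bowl sits 0.6 mm from the plate centre. Lid disc is at (312,199) and its knob at about (315,205), between the fingers.

```bash
python3 - <<'E'
from h import *
c=cam('wrist')
k=cnt(c,*W,(270,155,355,240)); print(k.min(0),k.max(0))
print('disc',circ(onz(c,k,10)[:,:2]))
g=cv2.cvtColor(c['color'],cv2.COLOR_RGB2GRAY)[155:240,270:355]
cv2.imwrite('pics/w7z.png',cv2.resize(g,(510,510),interpolation=cv2.INTER_CUBIC))
E
```

```text
[280. 167.] [344. 231.]
disc (array([507.11857221, 403.37039229,  29.3585224 ]), np.float64(0.33281862110564353))
```

View pics/w7z.png

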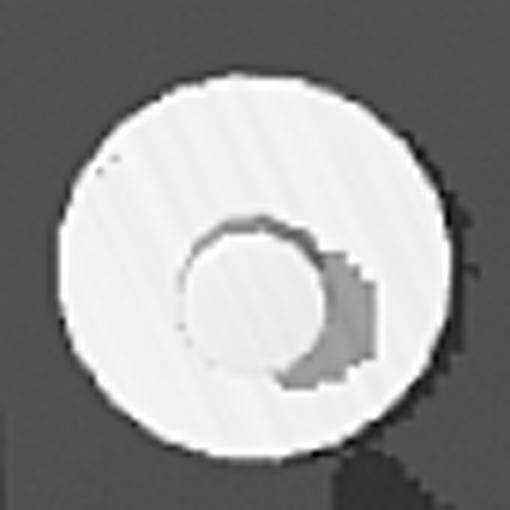

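>>> arm_command --deltas '[{"xyz":[-0.0007,0.0024,-0.035],"turn":[0,0,0]},{"xyz":[0,0,-0.035],"turn":[0,0,0]},{"xyz":[0,0,-0.017],"turn":[0,0,0]},{"xyz":[0,0,0],"turn":[0,0,0]},{"xyz":[0,0,0],"turn":[0,0,0]}]'

```text
clock: 11.72
eef_pos: [507.3, 404.0, 26.9]
eef_rot: [-3.14, -0.002, 0.002]
wrist_force: [-0.7, 0.0, 0.3]
finger_gap: 56.4
```

>>> arm_command --deltas '[{"xyz":[0,0,0],"turn":[0,0,0]},{"xyz":[0,0,0],"turn":[0,0,0]},{"xyz":[0,0,0],"turn":[0,0,0]},{"xyz":[0,0,0],"turn":[0,0,0]},{"xyz":[0,0,0],"turn":[0,0,0]},{"xyz":[0,0,0],"turn":[0,0,0]}]' --gripper 1 --force 12

```text
clock: 12.48
eef_pos: [506.6, 403.6, 25.5]
eef_rot: [-3.141, -0.0, 0.002]
wrist_force: [-0.0, 0.7, 2.1]
finger_gap: 21.6
```

>>> arm_command --deltas '[{"xyz":[0,0,0.02],"turn":[0,0,0]},{"xyz":[0,0,0.04],"turn":[0,0,0]},{"xyz":[0,0,0.04],"turn":[0,0,0]},{"xyz":[0.02,-0.048,0],"turn":[0,0,0]},{"xyz":[0.02,-0.048,0],"turn":[0,0,0]},{"xyz":[0.02,-0.048,0],"turn":[0,0,0]},{"xyz":[0.02,-0.048,0],"turn":[0,0,0]},{"xyz":[0.02,-0.048,0],"turn":[0,0,0]},{"xyz":[0,0,0],"turn":[0,0,0]},{"xyz":[0,0,0],"turn":[0,0,0]},{"xyz":[0,0,0],"turn":[0,0,0]}]'

```text
clock: 13.85
eef_pos: [606.2, 164.8, 125.8]
eef_rot: [-3.141, -0.0, 0.003]
wrist_force: [0.2, 0.9, -0.1]
finger_gap: 21.5
```

```bash
python3 - <<'E'
from h import *
c=cam('wrist','w8.png');print(c['state']['eef_pos'],c['state']['eef_rot'],c['state']['finger_gap'])
s=cam('scene');cv2.imwrite('pics/s8z.png',cv2.cvtColor(cv2.resize(s['color'][150:300,250:500],(800,480),interpolation=cv2.INTER_CUBIC),cv2.COLOR_RGB2BGR))
E
```

```text
[606.19786177 164.82124021 125.77116199] [-3.14143577e+00 -2.76396155e-04  3.23681975e-03] 21.50260241092378
```

View pics/w8.png

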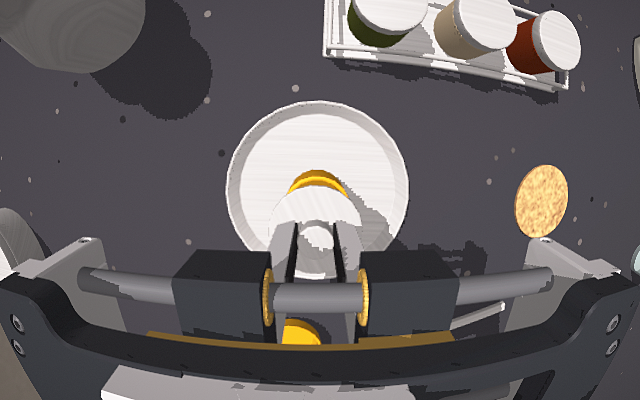

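View pics/s8z.png

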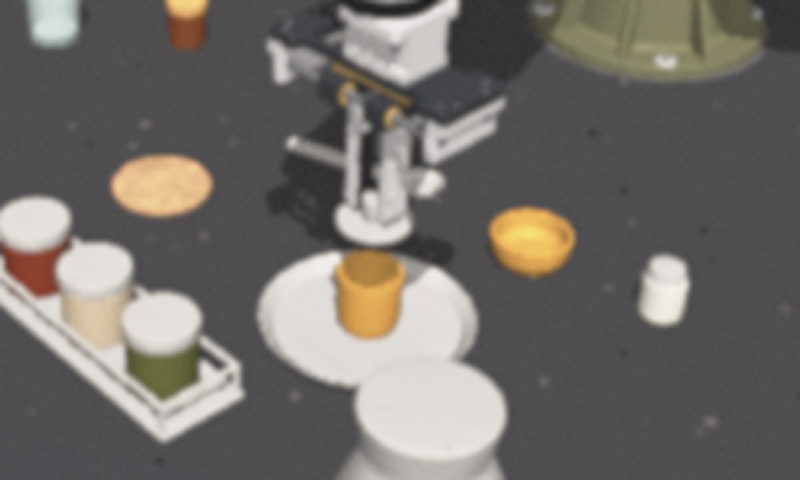

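```bash
python3 - <<'E'
from h import *
c=cam('wrist')
cv2.imwrite('pics/w8z.png',cv2.cvtColor(cv2.resize(c['color'][155:285,250:390],(700,650),interpolation=cv2.INTER_CUBIC)[:600],cv2.COLOR_RGB2BGR)); print(c['state']['eef_pos'])
E
```

```text
[606.25142959 164.67375866 125.61089161]
```

View pics/w8z.png

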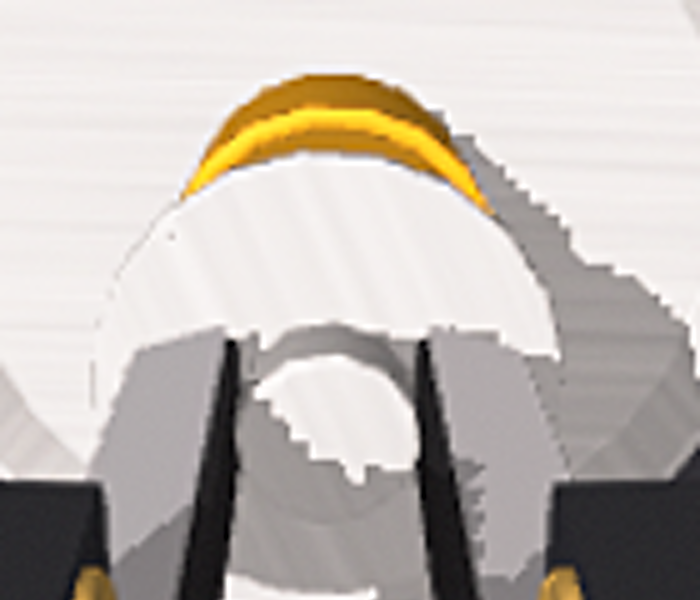

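```bash
python3 - <<'E'
from h import *
c=cam('wrist')
p=np.array([(93,370),(115,275),(185,200),(250,163),(330,152),(400,163),(493,213),(545,285),(562,360)])/5+[250,155]
print('lid',circ(onz(c,p,c['state']['eef_pos'][2]-15.5)[:,:2]))
q=np.array([(180,200),(225,145),(270,115),(330,103),(400,118),(450,160),(493,213)])/5+[250,155]
P=onz(c,q,59)[:,:2];print('bowl rim pts r from (607.1,163.7):',np.hypot(P[:,0]-607.1,P[:,1]-163.7))
E
```

```text
lid (array([606.63594799, 164.34339856,  29.85146657]), np.float64(0.15266749725397133))
bowl rim pts r from (607.1,163.7): [26.24878241 25.99934264 26.55520792 26.67218629 26.51932133 25.53551343
 26.93948351]
```

Lid centre is 0.7 mm from the bowl's axis, well within the 4.5 mm play. Lower it.

>>> arm_command --deltas '[{"xyz":[0.0005,-0.0007,-0.02],"turn":[0,0,0]},{"xyz":[0,0,-0.015],"turn":[0,0,0]},{"xyz":[0,0,-0.006],"turn":[0,0,0]},{"xyz":[0,0,-0.003],"turn":[0,0,0]},{"xyz":[0,0,0],"turn":[0,0,0]},{"xyz":[0,0,0],"turn":[0,0,0]}]'

```text
clock: 14.8
eef_pos: [607.3, 163.0, 81.8]
eef_rot: [-3.141, -0.001, 0.002]
wrist_force: [0.1, 0.4, -0.6]
finger_gap: 21.2
```

>>> arm_command --deltas '[{"xyz":[0,0,-0.001],"turn":[0,0,0]},{"xyz":[0,0,-0.001],"turn":[0,0,0]},{"xyz":[0,0,0],"turn":[0,0,0]}]'

```text
clock: 15.18
eef_pos: [607.0, 162.9, 79.3]
eef_rot: [3.142, 0.0, 0.002]
wrist_force: [0.0, 0.2, -0.2]
finger_gap: 21.9
```

>>> arm_command --deltas '[{"xyz":[0,0,-0.0005],"turn":[0,0,0]},{"xyz":[0,0,0],"turn":[0,0,0]}]'

```text
clock: 15.42
eef_pos: [607.1, 162.9, 78.8]
eef_rot: [3.142, 0.0, 0.002]
wrist_force: [0.7, 0.2, -0.9]
finger_gap: 21.5
```

>>> arm_command --deltas '[{"xyz":[0,0,-0.0005],"turn":[0,0,0]},{"xyz":[0,0,0],"turn":[0,0,0]}]'

```text
clock: 15.68
eef_pos: [607.2, 162.9, 78.5]
eef_rot: [-3.142, -0.0, 0.002]
wrist_force: [-0.9, -0.3, 1.8]
finger_gap: 21.3
```

Contact at the predicted height, so the boss is in the mouth. Release and rise.

>>> arm_command --deltas '[{"xyz":[0,0,0],"turn":[0,0,0]},{"xyz":[0,0,0],"turn":[0,0,0]},{"xyz":[0,0,0],"turn":[0,0,0]},{"xyz":[0,0,0],"turn":[0,0,0]}]' --gripper 0.5

```text
clock: 16.18
eef_pos: [607.1, 162.9, 78.3]
eef_rot: [3.142, 0.0, 0.002]
wrist_force: [-0.6, 0.7, 0.1]
finger_gap: 46.9
```

>>> arm_command --deltas '[{"xyz":[0,0,0.02],"turn":[0,0,0]},{"xyz":[0,0,0.04],"turn":[0,0,0]},{"xyz":[0,0,0.04],"turn":[0,0,0]},{"xyz":[0,0,0],"turn":[0,0,0]},{"xyz":[0,0,0],"turn":[0,0,0]}]'

```text
clock: 16.8
eef_pos: [606.9, 162.9, 178.6]
eef_rot: [-3.142, -0.0, 0.002]
wrist_force: [-0.4, 0.1, -0.4]
finger_gap: 47.1
```

```bash
python3 - <<'E'
from h import *
c=cam('wrist','w9.png');print(c['state']['eef_pos'],c['state']['eef_rot'],c['state']['finger_gap'])
s=cam('scene');cv2.imwrite('pics/s9z.png',cv2.cvtColor(cv2.resize(s['color'][150:300,250:500],(800,480),interpolation=cv2.INTER_CUBIC),cv2.COLOR_RGB2BGR))
E
```

```text
[606.89697759 162.8534139  178.56704985] [-3.14158676e+00 -5.87507011e-05  1.73482397e-03] 47.10567596474186
```

View pics/w9.png

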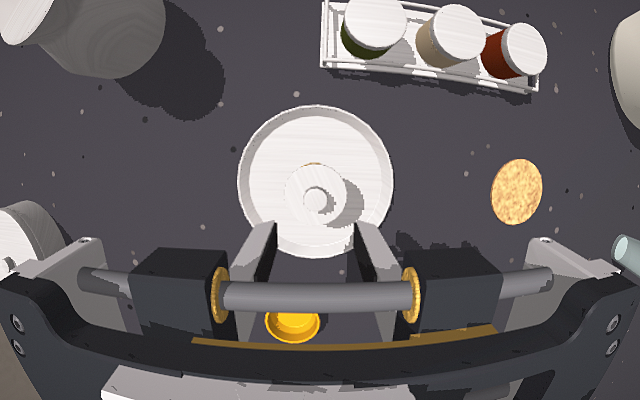

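View pics/s9z.png

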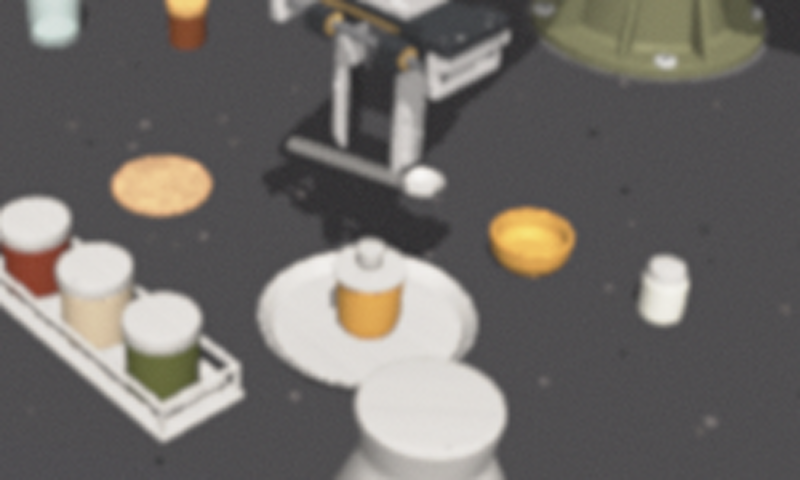

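Lid is seated level on the bowl in the plate's middle. Now to the tumbler.

>>> arm_command --deltas '[{"xyz":[-0.0095,-0.0477,-0.001],"turn":[0,0,0]},{"xyz":[-0.0095,-0.0477,-0.001],"turn":[0,0,0]},{"xyz":[-0.0095,-0.0477,-0.001],"turn":[0,0,0]},{"xyz":[-0.0095,-0.0477,-0.001],"turn":[0,0,0]},{"xyz":[-0.0095,-0.0477,-0.001],"turn":[0,0,0]},{"xyz":[-0.0095,-0.0477,-0.001],"turn":[0,0,0]},{"xyz":[-0.0095,-0.0477,-0.001],"turn":[0,0,0]},{"xyz":[-0.0095,-0.0477,-0.001],"turn":[0,0,0]},{"xyz":[-0.0095,-0.0477,-0.001],"turn":[0,0,0]},{"xyz":[-0.0095,-0.0477,-0.001],"turn":[0,0,0]},{"xyz":[-0.0095,-0.0477,-0.001],"turn":[0,0,0]},{"xyz":[-0.0095,-0.0477,-0.001],"turn":[0,0,0]}]' --gripper 0.05

```text
clock: 18.4
eef_pos: [492.3, -410.8, 165.4]
eef_rot: [-3.14, 0.001, 0.002]
wrist_force: [0.4, 0.4, -0.8]
finger_gap: 89.0
```

>>> arm_command --deltas '[{"xyz":[0,0,0],"turn":[0,0,0]},{"xyz":[0,0,0],"turn":[0,0,0]},{"xyz":[0,0,0],"turn":[0,0,0]}]'

```text
clock: 18.77
eef_pos: [493.5, -408.4, 166.3]
eef_rot: [-3.141, 0.0, 0.003]
wrist_force: [0.4, -0.9, 0.1]
finger_gap: 89.2
```

```bash
python3 - <<'E'
from h import *
c=cam('wrist','w10.png');print(c['state']['eef_pos'],c['state']['eef_rot'],c['state']['finger_gap'])
E
```

```text
[ 493.51626555 -408.35321461  166.29898139] [-3.14126796e+00  2.00942079e-04  3.14086772e-03] 89.23419987541004
```

View pics/w10.png

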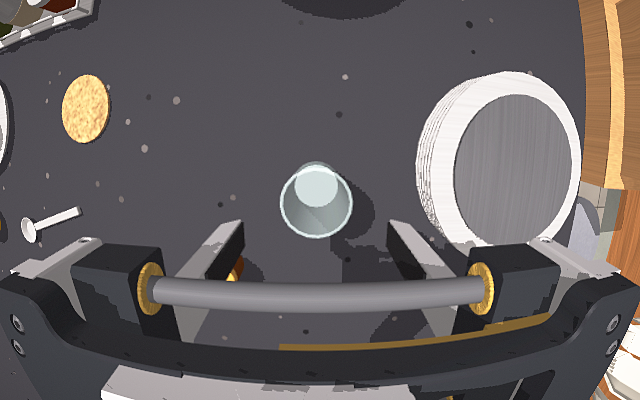

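Tumbler mouth is at (316,202) and its foot at (316,185), between the fingers. The basket's left edge is near (418,160), so I'll check its clearance to the right finger.

```bash
python3 - <<'E'
from h import *
import pickle
w1=pickle.load(open('w1.pkl','rb'))
c=cam('wrist')
print('mouth z84',onz(c,(316,202),84),'foot z3',onz(c,(316,184),3))
print('tri mouth',tri([(w1,(487.5,112.4)),(c,(316,202))]),'foot',tri([(w1,(460.9,112.7)),(c,(316,185))]))
print('basket centre (inner ellipse)',tri([(w1,(570,111)),(c,(515,162))]))
for z in (0,30,60): print(z,onz(c,[(418,160),(425,205),(440,232)],z).round())
E
```

```text
mouth z84 [[ 495.9364505  -409.09710508   84.        ]] foot z3 [[ 495.2059659  -409.37813821    3.        ]]
tri mouth (array([ 493.86268939, -409.7143084 ,   80.59150514]), [1.2990423230366908, 1.2990423230367065]) foot (array([ 493.86086175, -409.68174342,    4.89540005]), [0.675820186746916, 0.6758201867469523])
basket centre (inner ellipse) (array([ 524.98703144, -676.86291401,  -23.79367645]), [2.4124491279179394, 2.412449127918051])
0 [[ 523. -524.    0.]
 [ 470. -537.    0.]
 [ 436. -561.    0.]]
30 [[ 526. -514.   30.]
 [ 479. -525.   30.]
 [ 447. -547.   30.]]
60 [[ 530. -503.   60.]
 [ 487. -514.   60.]
 [ 459. -533.   60.]]
```

>>> arm_command --deltas '[{"xyz":[0.001,-0.0008,-0.04],"turn":[0,0,0]},{"xyz":[0,0,-0.04],"turn":[0,0,0]},{"xyz":[0,0,-0.03],"turn":[0,0,0]},{"xyz":[0,0,-0.014],"turn":[0,0,0]},{"xyz":[0,0,0],"turn":[0,0,0]},{"xyz":[0,0,0],"turn":[0,0,0]}]'

```text
clock: 19.62
eef_pos: [494.6, -410.7, 43.8]
eef_rot: [3.14, -0.001, 0.002]
wrist_force: [0.2, -1.0, -0.6]
finger_gap: 89.1
```

>>> arm_command --deltas '[{"xyz":[0,0,0],"turn":[0,0,0]},{"xyz":[0,0,0],"turn":[0,0,0]},{"xyz":[0,0,0],"turn":[0,0,0]},{"xyz":[0,0,0],"turn":[0,0,0]},{"xyz":[0,0,0],"turn":[0,0,0]},{"xyz":[0,0,0],"turn":[0,0,0]}]' --gripper 1 --force 15

```text
clock: 20.38
eef_pos: [494.2, -410.3, 42.6]
eef_rot: [3.141, -0.0, 0.002]
wrist_force: [-0.2, 2.4, 4.4]
finger_gap: 62.2
```

Opening is 62 mm, so the fingers bear on the rim high up, 41 mm above the TCP. I'll regrip higher so the rim lies on the pads.

>>> arm_command --deltas '[{"xyz":[0,0,0],"turn":[0,0,0]},{"xyz":[0,0,0],"turn":[0,0,0]},{"xyz":[0,0,0],"turn":[0,0,0]},{"xyz":[0,0,0.026],"turn":[0,0,0]},{"xyz":[0,0,0],"turn":[0,0,0]},{"xyz":[0,0,0],"turn":[0,0,0]}]' --gripper 0.1

```text
clock: 21.12
eef_pos: [493.8, -410.1, 67.6]
eef_rot: [-3.141, 0.001, 0.002]
wrist_force: [-0.5, -0.5, 0.0]
finger_gap: 84.7
```

>>> arm_command --deltas '[{"xyz":[0,0,0],"turn":[0,0,0]},{"xyz":[0,0,0],"turn":[0,0,0]},{"xyz":[0,0,0],"turn":[0,0,0]},{"xyz":[0,0,0],"turn":[0,0,0]},{"xyz":[0,0,0],"turn":[0,0,0]},{"xyz":[0,0,0],"turn":[0,0,0]}]' --gripper 1 --force 15

```text
clock: 21.88
eef_pos: [494.0, -410.3, 68.3]
eef_rot: [-3.142, 0.0, 0.002]
wrist_force: [0.6, 0.3, -2.3]
finger_gap: 61.8
```

```bash
python3 - <<'E'
from h import *
c=cam('wrist','w11.png');print(c['state']['eef_pos'],c['state']['eef_rot'],c['state']['finger_gap'])
E
```

```text
[ 494.02675029 -410.28780583   68.28223071] [-3.14152317e+00  8.28948553e-05  1.75565726e-03] 61.80467265518574
```

View pics/w11.png

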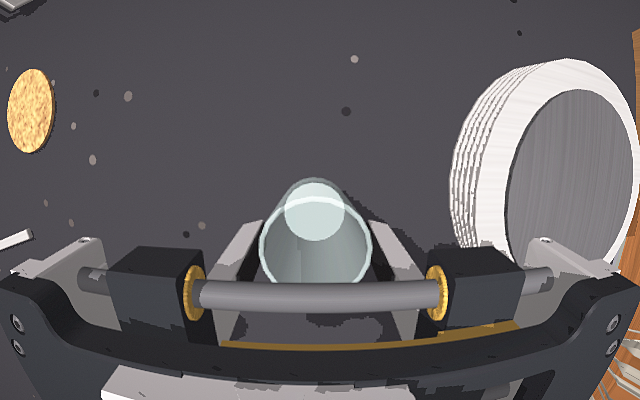

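>>> arm_command --deltas '[{"xyz":[0,0,0.01],"turn":[0,0,0]},{"xyz":[0,0,0.025],"turn":[0,0,0]},{"xyz":[0.005,0.015,0.015],"turn":[0,0,0]},{"xyz":[0.013,0.038,0],"turn":[0,0,0]},{"xyz":[0.013,0.038,0],"turn":[0,0,0]},{"xyz":[0.013,0.038,0],"turn":[0,0,0]},{"xyz":[0.013,0.038,0],"turn":[0,0,0]},{"xyz":[0.013,0.038,0],"turn":[0,0,0]},{"xyz":[0.013,0.038,0],"turn":[0,0,0]},{"xyz":[0.013,0.038,0],"turn":[0,0,0]},{"xyz":[0.008,0.022,0],"turn":[0,0,0]},{"xyz":[0,0,0],"turn":[0,0,0]}]'

```text
clock: 23.42
eef_pos: [598.3, -105.1, 118.7]
eef_rot: [-3.141, -0.0, 0.004]
wrist_force: [-0.2, -0.6, -1.7]
finger_gap: 61.9
```

>>> arm_command --deltas '[{"xyz":[0,0,0],"turn":[0,0,0]},{"xyz":[0,0,0],"turn":[0,0,0]},{"xyz":[0,0,0],"turn":[0,0,0]}]'

```text
clock: 23.8
eef_pos: [597.9, -107.9, 118.4]
eef_rot: [3.142, -0.0, 0.001]
wrist_force: [-0.9, -0.3, -1.8]
finger_gap: 61.7
```

```bash
python3 - <<'E'
from h import *
c=cam('wrist','w12.png');print(c['state']['eef_pos'],c['state']['eef_rot'],c['state']['finger_gap'])
s=cam('scene');cv2.imwrite('pics/s12z.png',cv2.cvtColor(cv2.resize(s['color'][100:250,200:450],(800,480),interpolation=cv2.INTER_CUBIC),cv2.COLOR_RGB2BGR))
E
```

```text
[ 597.89982788 -107.90124909  118.41616564] [ 3.14155724e+00 -6.31589021e-05  9.59564725e-04] 61.70631605955202
```

View pics/w12.png

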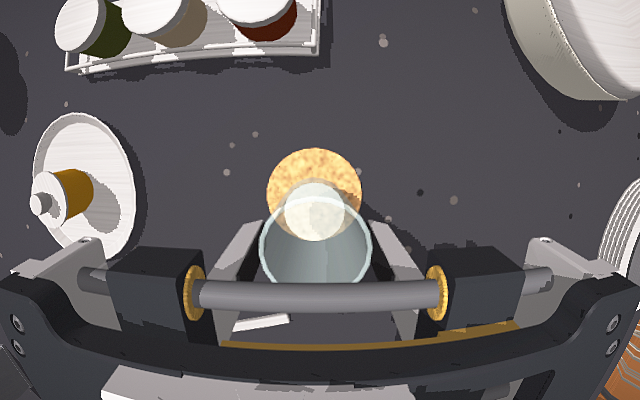

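View pics/s12z.png

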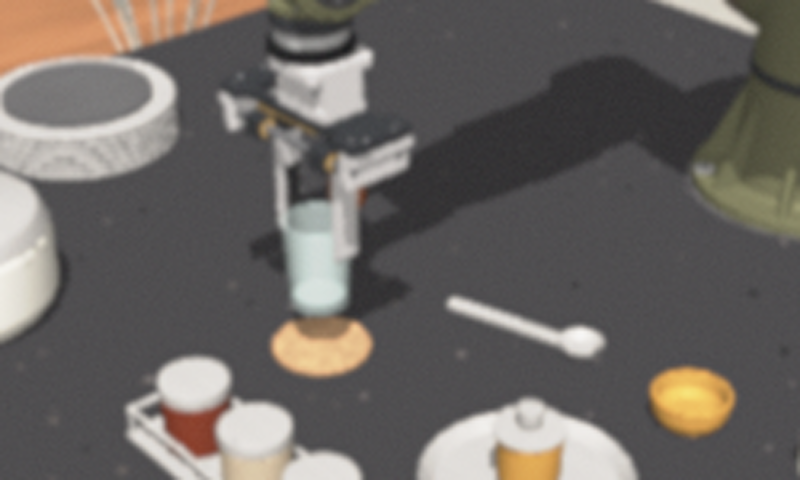

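Tumbler hangs upright over the coaster (coaster arc u 266–362 from v=148; mouth u 259–372).

```bash
python3 - <<'E'
from h import *
c=cam('wrist')
k=cnt(c,*C,(255,140,375,215)); k=k[k[:,1]<190]
print(len(k)); P=onz(c,k,5)[:,:2]; P=P[np.abs(np.hypot(P[:,0]-598,P[:,1]+107)-45)<4]; print('coaster',circ(P),len(P))
z=c['state']['eef_pos'][2]
m=np.array([(258.5,245),(316,195.5),(372.5,245),(279,207),(353,207)])
print('mouth',circ(onz(c,m,z-68.3+84)[:,:2]),c['state']['eef_pos'])
print('foot',onz(c,(314.5,211),z-68.3+4))
cv2.imwrite('pics/w12z.png',cv2.cvtColor(cv2.resize(c['color'][140:290,250:385],(540,600),interpolation=cv2.INTER_CUBIC),cv2.COLOR_RGB2BGR))
E
```

```text
169
coaster (array([ 598.66349906, -106.53952717,   44.46700823]), np.float64(0.33261478533287125)) 126
mouth (array([ 598.63810167, -107.81617343,   30.82415049]), np.float64(0.17965714634982316)) [ 597.93448234 -107.69039993  118.32235831]
foot [[ 597.76586785 -107.11471525   54.02235831]]
```

View pics/w12z.png

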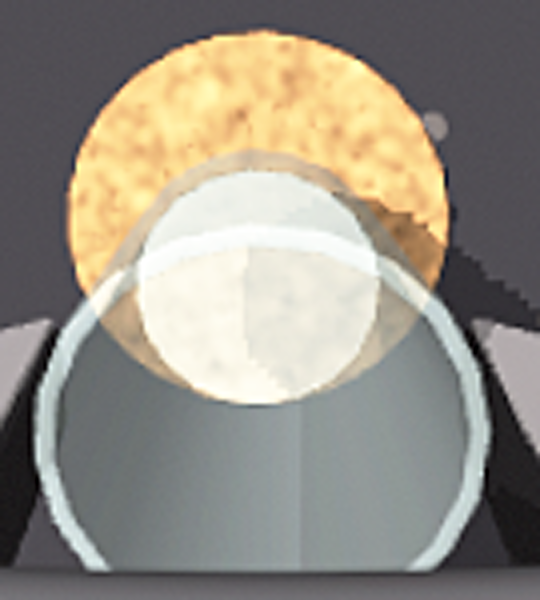

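>>> arm_command --deltas '[{"xyz":[0.0003,0.001,-0.02],"turn":[0,0,0]},{"xyz":[0,0,-0.015],"turn":[0,0,0]},{"xyz":[0,0,-0.005],"turn":[0,0,0]},{"xyz":[0,0,-0.002],"turn":[0,0,0]},{"xyz":[0,0,0],"turn":[0,0,0]},{"xyz":[0,0,0],"turn":[0,0,0]}]'

```text
clock: 24.7
eef_pos: [598.6, -106.3, 76.8]
eef_rot: [3.141, -0.001, 0.002]
wrist_force: [-0.1, 1.0, -0.9]
finger_gap: 61.5
```

>>> arm_command --deltas '[{"xyz":[0,0,-0.001],"turn":[0,0,0]},{"xyz":[0,0,-0.001],"turn":[0,0,0]},{"xyz":[0,0,0],"turn":[0,0,0]}]'

```text
clock: 25.08
eef_pos: [598.3, -106.3, 74.3]
eef_rot: [-3.142, 0.0, 0.002]
wrist_force: [1.5, 0.7, -1.0]
finger_gap: 61.3
```

>>> arm_command --deltas '[{"xyz":[0,0,-0.0005],"turn":[0,0,0]},{"xyz":[0,0,0],"turn":[0,0,0]}]'

```text
clock: 25.32
eef_pos: [598.3, -106.3, 73.8]
eef_rot: [-3.142, 0.0, 0.002]
wrist_force: [0.7, -0.1, -1.3]
finger_gap: 61.8
```

>>> arm_command --deltas '[{"xyz":[0,0,-0.0005],"turn":[0,0,0]},{"xyz":[0,0,0],"turn":[0,0,0]}]'

```text
clock: 25.58
eef_pos: [598.4, -106.3, 73.3]
eef_rot: [-3.142, 0.0, 0.002]
wrist_force: [-0.0, 0.6, -1.4]
finger_gap: 61.9
```

>>> arm_command --deltas '[{"xyz":[0,0,-0.0005],"turn":[0,0,0]},{"xyz":[0,0,0],"turn":[0,0,0]}]'

```text
clock: 25.82
eef_pos: [598.4, -106.3, 72.9]
eef_rot: [3.142, -0.0, 0.002]
wrist_force: [0.4, 0.7, -1.2]
finger_gap: 61.6
```

>>> arm_command --deltas '[{"xyz":[0,0,-0.0005],"turn":[0,0,0]},{"xyz":[0,0,0],"turn":[0,0,0]}]'

```text
clock: 26.08
eef_pos: [598.6, -106.3, 72.8]
eef_rot: [3.142, -0.001, 0.002]
wrist_force: [-1.1, 2.5, 4.2]
finger_gap: 61.8
```

>>> arm_command --deltas '[{"xyz":[0,0,0.0003],"turn":[0,0,0]},{"xyz":[0,0,0],"turn":[0,0,0]},{"xyz":[0,0,0],"turn":[0,0,0]},{"xyz":[0,0,0],"turn":[0,0,0]},{"xyz":[0,0,0],"turn":[0,0,0]}]' --gripper 0.12

```text
clock: 26.7
eef_pos: [598.3, -106.3, 72.6]
eef_rot: [3.142, 0.0, 0.002]
wrist_force: [0.2, 0.7, -0.4]
finger_gap: 82.8
```

>>> arm_command --deltas '[{"xyz":[0,0,0.02],"turn":[0,0,0]},{"xyz":[0,0,0.03],"turn":[0,0,0]},{"xyz":[0,0,0.03],"turn":[0,0,0]},{"xyz":[0,0,0.02],"turn":[0,0,0]},{"xyz":[0,0,0],"turn":[0,0,0]},{"xyz":[0,0,0],"turn":[0,0,0]}]'

```text
clock: 27.45
eef_pos: [598.0, -106.2, 171.5]
eef_rot: [-3.141, 0.001, 0.002]
wrist_force: [-0.3, 0.0, 0.4]
finger_gap: 82.9
```

```bash
python3 - <<'E'
from h import *
c=cam('wrist','w13.png');print(c['state']['eef_pos'],c['state']['eef_rot'],c['state']['finger_gap'])
E
```

```text
[ 597.98998004 -106.20806066  171.51172327] [-3.14126528e+00  1.35155249e-03  1.76515517e-03] 82.89400117536573
```

View pics/w13.png

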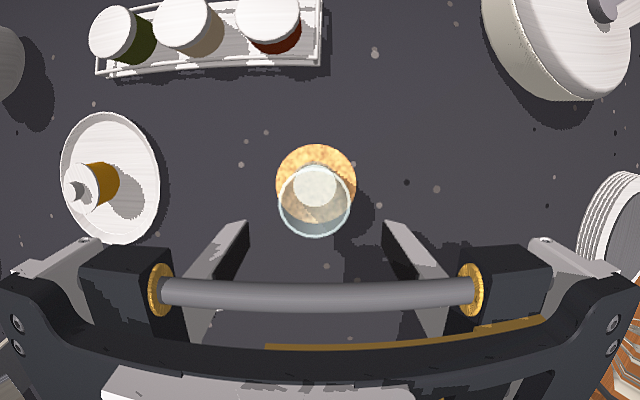

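Tumbler stands on the coaster. Next the shallow bowl, with the jaws turned 90° so they close across the row, clear of the plate.

>>> arm_command --deltas '[{"xyz":[-0.0181,0.0331,0],"turn":[0,0,0.1745]},{"xyz":[-0.0181,0.0331,0],"turn":[0,0,0.1745]},{"xyz":[-0.0181,0.0331,0],"turn":[0,0,0.1745]},{"xyz":[-0.0181,0.0331,-0.01],"turn":[0,0,0.1745]},{"xyz":[-0.0181,0.0331,-0.01],"turn":[0,0,0.1745]},{"xyz":[-0.0181,0.0331,-0.01],"turn":[0,0,0.1745]},{"xyz":[-0.0181,0.0331,-0.01],"turn":[0,0,0.1745]},{"xyz":[-0.0181,0.0331,-0.01],"turn":[0,0,0.1745]},{"xyz":[-0.0181,0.0331,-0.01],"turn":[0,0,0.1745]},{"xyz":[0,0,0],"turn":[0,0,0]},{"xyz":[0,0,0],"turn":[0,0,0]},{"xyz":[0,0,0],"turn":[0,0,0]}]' --gripper 0

```text
clock: 29.0
eef_pos: [435.9, 190.9, 112.7]
eef_rot: [3.141, -0.0, 1.57]
wrist_force: [-0.1, 0.0, 0.2]
finger_gap: 93.7
```

```bash
python3 - <<'E'
from h import *
c=cam('wrist','w14.png');print(c['state']['eef_pos'],c['state']['eef_rot'],c['state']['finger_gap'])
k=cnt(c,*Y,(250,100,380,280));print(k.min(0),k.max(0)); print('rim z28',circ(onz(c,k,28)[:,:2]))
E
```

```text
[435.89807374 190.94282485 112.66012033] [ 3.14149220e+00 -1.27036240e-06  1.57007274e+00] 93.72816040868503
[273. 162.] [354. 241.]
rim z28 (array([434.83862667, 191.93282344,  34.32612957]), np.float64(0.3177839057145934))
```

View pics/w14.png

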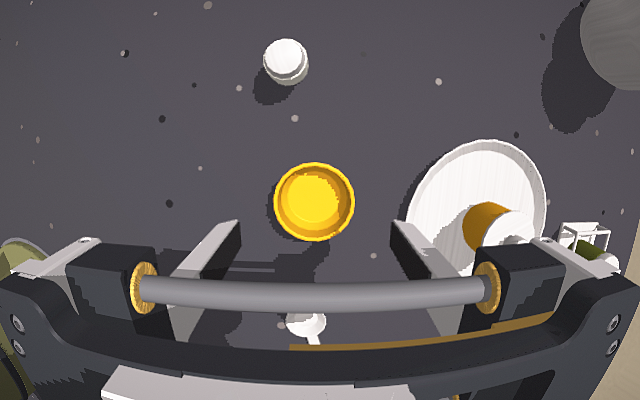

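Shallow bowl rim is centred at (314,201), radius 34.3 mm. Descend and grip.

>>> arm_command --deltas '[{"xyz":[-0.001,0.0009,-0.035],"turn":[0,0,0]},{"xyz":[0,0,-0.035],"turn":[0,0,0]},{"xyz":[0,0,-0.02],"turn":[0,0,0]},{"xyz":[0,0,-0.006],"turn":[0,0,0]},{"xyz":[0,0,0],"turn":[0,0,0]},{"xyz":[0,0,0],"turn":[0,0,0]}]'

```text
clock: 29.8
eef_pos: [435.0, 192.6, 17.5]
eef_rot: [3.14, -0.001, 1.572]
wrist_force: [-0.2, -0.5, 1.1]
finger_gap: 93.8
```

>>> arm_command --deltas '[{"xyz":[0,0,0],"turn":[0,0,0]},{"xyz":[0,0,0],"turn":[0,0,0]},{"xyz":[0,0,0],"turn":[0,0,0]},{"xyz":[0,0,0],"turn":[0,0,0]},{"xyz":[0,0,0],"turn":[0,0,0]}]' --gripper 1 --force 12

```text
clock: 30.42
eef_pos: [434.6, 192.6, 16.8]
eef_rot: [3.141, -0.0, 1.572]
wrist_force: [-0.5, 0.3, 3.3]
finger_gap: 69.3
```

>>> arm_command --deltas '[{"xyz":[0,0,0.01],"turn":[0,0,0]},{"xyz":[0,0,0.03],"turn":[0,0,0]},{"xyz":[0,0,0.03],"turn":[0,0,0]},{"xyz":[0.028,-0.0273,0],"turn":[0,0,0]},{"xyz":[0.028,-0.0273,0],"turn":[0,0,0]},{"xyz":[0.028,-0.0273,0],"turn":[0,0,0]},{"xyz":[0.028,-0.0273,0],"turn":[0,0,0]},{"xyz":[0.028,-0.0273,0],"turn":[0,0,0]},{"xyz":[0.028,-0.0273,0],"turn":[0,0,0]},{"xyz":[0,0,0],"turn":[0,0,0]},{"xyz":[0,0,0],"turn":[0,0,0]},{"xyz":[0,0,0],"turn":[0,0,0]}]'

```text
clock: 31.92
eef_pos: [602.0, 29.5, 86.9]
eef_rot: [-3.141, -0.0, 1.573]
wrist_force: [-0.0, -0.5, -1.5]
finger_gap: 69.4
```

```bash
python3 - <<'E'
from h import *
c=cam('wrist','w15.png');print(c['state']['eef_pos'],c['state']['eef_rot'],c['state']['finger_gap'])
s=cam('scene');cv2.imwrite('pics/s15z.png',cv2.cvtColor(cv2.resize(s['color'][130:280,220:470],(800,480),interpolation=cv2.INTER_CUBIC),cv2.COLOR_RGB2BGR))
E
```

```text
[601.99333764  29.45888921  86.87172534] [-3.14143232e+00 -8.57283310e-05  1.57318482e+00] 69.43120186097265
```

View pics/w15.png

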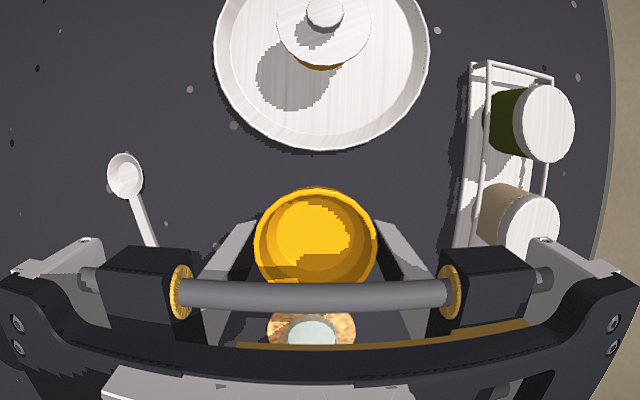

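View pics/s15z.png

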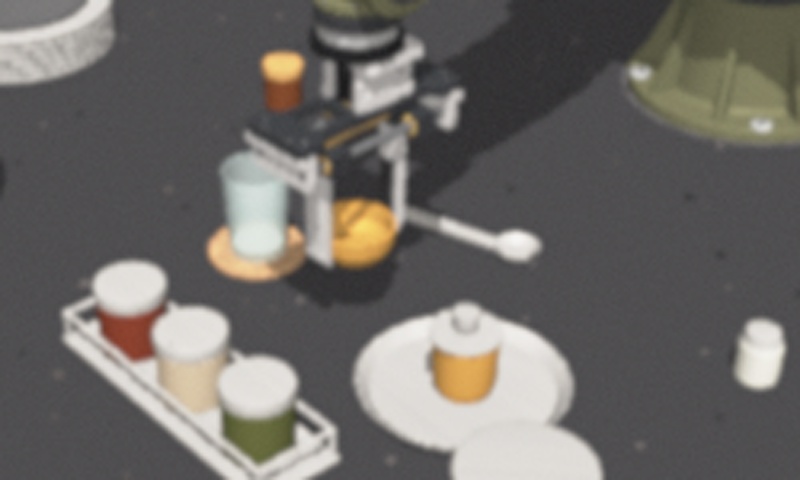

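Bowl is level between plate and coaster (rim centre ≈ (316,245)). Measure its centre before lowering.

```bash
python3 - <<'E'
from h import *
c=cam('wrist')
e=c['state']['eef_pos']
k=cnt(c,*Y,(245,180,385,282)); k=k[k[:,1]<279]
# outer rim: keep everything below the widest side of the top arc
print('rim',circ(onz(c,k,e[2]-16.6+28)[:,:2]),e,len(k))
p=cnt(c,*W,(205,0,440,160)); p=p[(p[:,1]>60)]
P=onz(c,p,14)[:,:2]; P=P[np.abs(np.hypot(P[:,0]-607.3,P[:,1]-163.3)-87)<4]; print('plate',circ(P),len(P))
E
```

```text
rim (array([602.32467168,  29.60174804,  34.28632048]), np.float64(0.3021758907892963)) [602.15726496  29.34440763  86.91176394] 237
plate (array([607.37057831, 163.14437719,  86.87081419]), np.float64(0.27595870298606867)) 275
```

>>> arm_command --deltas '[{"xyz":[0.0006,-0.0012,-0.03],"turn":[0,0,0]},{"xyz":[0,0,-0.025],"turn":[0,0,0]},{"xyz":[0,0,-0.01],"turn":[0,0,0]},{"xyz":[0,0,-0.003],"turn":[0,0,0]},{"xyz":[0,0,0],"turn":[0,0,0]},{"xyz":[0,0,0],"turn":[0,0,0]}]'

```text
clock: 32.83
eef_pos: [603.5, 27.5, 19.5]
eef_rot: [3.14, 0.0, 1.572]
wrist_force: [0.7, -0.5, -0.9]
finger_gap: 69.2
```

>>> arm_command --deltas '[{"xyz":[0,0,-0.001],"turn":[0,0,0]},{"xyz":[0,0,0],"turn":[0,0,0]}]'

```text
clock: 33.08
eef_pos: [603.1, 27.5, 17.8]
eef_rot: [3.141, 0.0, 1.572]
wrist_force: [-0.9, 0.5, -1.0]
finger_gap: 69.6
```

>>> arm_command --deltas '[{"xyz":[0,0,-0.0005],"turn":[0,0,0]},{"xyz":[0,0,0],"turn":[0,0,0]}]'

```text
clock: 33.33
eef_pos: [603.0, 27.5, 17.1]
eef_rot: [-3.141, -0.0, 1.572]
wrist_force: [-0.2, -0.1, -1.6]
finger_gap: 69.4
```

>>> arm_command --deltas '[{"xyz":[0,0,-0.0005],"turn":[0,0,0]},{"xyz":[0,0,0],"turn":[0,0,0]}]'

```text
clock: 33.58
eef_pos: [603.1, 27.5, 16.9]
eef_rot: [3.141, 0.0, 1.572]
wrist_force: [-1.5, 0.7, 3.5]
finger_gap: 69.6
```

>>> arm_command --deltas '[{"xyz":[0,0,0.0003],"turn":[0,0,0]},{"xyz":[0,0,0],"turn":[0,0,0]},{"xyz":[0,0,0],"turn":[0,0,0]},{"xyz":[0,0,0],"turn":[0,0,0]},{"xyz":[0,0,0],"turn":[0,0,0]}]' --gripper 0.06

```text
clock: 34.2
eef_pos: [603.1, 27.5, 16.9]
eef_rot: [-3.142, 0.0, 1.572]
wrist_force: [-0.1, 0.9, -0.3]
finger_gap: 88.9
```

>>> arm_command --deltas '[{"xyz":[0,0,0.02],"turn":[0,0,0]},{"xyz":[0,0,0.04],"turn":[0,0,0]},{"xyz":[0,0,0.04],"turn":[0,0,0]},{"xyz":[0,0,0.03],"turn":[0,0,0]},{"xyz":[0,0,0],"turn":[0,0,0]},{"xyz":[0,0,0],"turn":[0,0,0]}]'

```text
clock: 34.95
eef_pos: [602.8, 27.5, 146.8]
eef_rot: [-3.141, 0.0, 1.572]
wrist_force: [-0.2, -0.4, -0.9]
finger_gap: 88.5
```

```bash
python3 - <<'E'
from h import *
c=cam('wrist','w16.png');e=c['state']['eef_pos'];print(e,c['state']['eef_rot'],c['state']['finger_gap'],c['state']['wrist_force'])
k=cnt(c,*Y,(260,130,370,275)); print(k.min(0),k.max(0),'rim',circ(onz(c,k,28)[:,:2]))
E
```

```text
[602.75122879  27.53869559 146.79600028] [-3.14117867e+00  2.33870799e-06  1.57229685e+00] 88.46707884399063 [-0.16349161 -0.36808748 -0.92751892]
[280. 159.] [352. 229.] rim (array([603.22220458,  26.87091149,  34.34291325]), np.float64(0.3199969650032021))
```

View pics/w16.png

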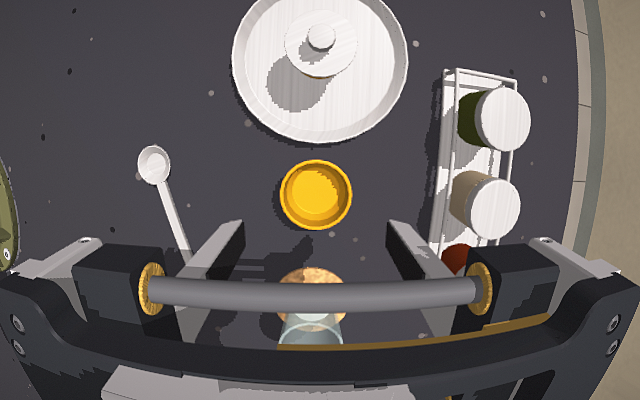

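Shallow bowl stands at (603.2, 27), target (602.9, 28.3). Now the spoon.

>>> arm_command --deltas '[{"xyz":[-0.041,-0.0048,-0.01],"turn":[0,0,0.0642]},{"xyz":[-0.041,-0.0048,-0.01],"turn":[0,0,0.0642]},{"xyz":[-0.041,-0.0048,-0.01],"turn":[0,0,0.0642]},{"xyz":[-0.041,-0.0048,-0.01],"turn":[0,0,0.0642]},{"xyz":[0,0,-0.02],"turn":[0,0,0]},{"xyz":[0,0,0],"turn":[0,0,0]},{"xyz":[0,0,0],"turn":[0,0,0]},{"xyz":[0,0,0],"turn":[0,0,0]}]' --gripper 0.5

```text
clock: 36.0
eef_pos: [439.5, 8.3, 87.3]
eef_rot: [3.141, 0.0, 1.829]
wrist_force: [0.1, 0.9, -1.1]
finger_gap: 47.2
```

```bash
python3 - <<'E'
from h import *
c=cam('wrist','w17.png');e=c['state']['eef_pos'];print(e,c['state']['eef_rot'],c['state']['finger_gap'])
E
```

```text
[439.46895241   8.33134962  87.31128326] [3.14118325e+00 1.57695603e-04 1.82916027e+00] 47.21071192378123
```

View pics/w17.png

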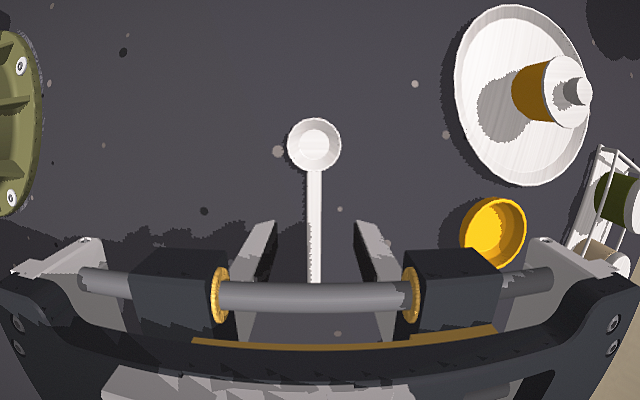

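Spoon runs straight between the fingers (bowl end (314,145), handle at column 314).

```bash
python3 - <<'E'
from h import *
c=cam('wrist');e=c['state']['eef_pos'];print(e,c['state']['eef_rot'][2])
k=cnt(c,*W,(270,100,360,260)); b=k[k[:,1]<165]; print('bowl end z10',circ(onz(c,b,10)[:,:2]),'z6',circ(onz(c,b,6)[:,:2]))
h=k[(k[:,1]>185)&(k[:,1]<255)]; H=onz(c,h,8)[:,:2]; l=H[h[:,0]<314.]; r=H[h[:,0]>=314.]
for q in (l,r): d=cv2.fitLine(q.astype(np.float32),cv2.DIST_HUBER,0,.01,.01).ravel(); d[:2]*=np.sign(d[1]); print(np.arctan2(d[1],d[0]),d)
x=(l.mean(0)+r.mean(0))/2; print('handle mid pt',x)
E
```

```text
[439.38059805   8.34199575  87.26695158] 1.8292033801092593
bowl end z10 (array([425.81202811,  56.83016004,  21.33309483]), np.float64(0.2670233118460885)) z6 (array([425.8663177 ,  56.55958945,  21.68080095]), np.float64(0.27137577141701097))
1.8590349 [-2.8426382e-01  9.5874608e-01  4.3700146e+02 -5.7710624e+00]
1.8129574 [-2.3980112e-01  9.7082204e-01  4.4442987e+02  8.4515858e+00]
handle mid pt [442.12729074  -4.42229319]
```

>>> arm_command --deltas '[{"xyz":[-0.0007,0,-0.03],"turn":[0,0,0]},{"xyz":[0,0,-0.03],"turn":[0,0,0]},{"xyz":[0,0,-0.012],"turn":[0,0,0]},{"xyz":[0,0,-0.002],"turn":[0,0,0]},{"xyz":[0,0,0],"turn":[0,0,0]},{"xyz":[0,0,0],"turn":[0,0,0]}]'

```text
clock: 36.85
eef_pos: [438.8, 8.3, 13.7]
eef_rot: [3.14, 0.0, 1.829]
wrist_force: [0.5, 0.1, 0.6]
finger_gap: 46.7
```

>>> arm_command --deltas '[{"xyz":[0,0,0],"turn":[0,0,0]},{"xyz":[0,0,0],"turn":[0,0,0]},{"xyz":[0,0,0],"turn":[0,0,0]},{"xyz":[0,0,0],"turn":[0,0,0]},{"xyz":[0,0,0],"turn":[0,0,0]},{"xyz":[0,0,0],"turn":[0,0,0]}]' --gripper 1 --force 25

```text
clock: 37.6
eef_pos: [438.4, 8.3, 13.0]
eef_rot: [3.142, 0.0, 1.829]
wrist_force: [-1.0, 0.3, 0.9]
finger_gap: 11.7
```

Gripped (11.7 mm). Lift, then carry with the turn of −1.863 rad.

>>> arm_command --deltas '[{"xyz":[0,0,0.015],"turn":[0,0,0]},{"xyz":[0,0,0.035],"turn":[0,0,0]},{"xyz":[0,0,0.04],"turn":[0,0,0]},{"xyz":[0,0,0.03],"turn":[0,0,0]},{"xyz":[0,0,0],"turn":[0,0,0]}]'

```text
clock: 38.22
eef_pos: [439.3, 8.3, 135.4]
eef_rot: [3.137, 0.001, 1.829]
wrist_force: [-1.0, -0.2, -0.7]
finger_gap: 11.7
```

>>> arm_command --deltas '[{"xyz":[0.0165,0.0248,0],"turn":[0,0,-0.1694]},{"xyz":[0.0165,0.0248,0],"turn":[0,0,-0.1694]},{"xyz":[0.0165,0.0248,0],"turn":[0,0,-0.1694]},{"xyz":[0.0165,0.0248,0],"turn":[0,0,-0.1694]},{"xyz":[0.0165,0.0248,0],"turn":[0,0,-0.1694]},{"xyz":[0.0165,0.0248,0],"turn":[0,0,-0.1694]},{"xyz":[0.0165,0.0248,0],"turn":[0,0,-0.1694]},{"xyz":[0.0165,0.0248,0],"turn":[0,0,-0.1694]},{"xyz":[0.0165,0.0248,0],"turn":[0,0,-0.1694]},{"xyz":[0.0165,0.0248,0],"turn":[0,0,-0.1694]},{"xyz":[0.0165,0.0248,0],"turn":[0,0,-0.1694]},{"xyz":[0,0,0],"turn":[0,0,0]}]'

```text
clock: 39.72
eef_pos: [619.6, 282.1, 130.9]
eef_rot: [3.141, 0.002, -0.034]
wrist_force: [0.1, 0.8, -0.5]
finger_gap: 11.6
```

>>> arm_command --deltas '[{"xyz":[0,0,-0.03],"turn":[0,0,0]},{"xyz":[0,0,-0.03],"turn":[0,0,0]},{"xyz":[0,0,0],"turn":[0,0,0]},{"xyz":[0,0,0],"turn":[0,0,0]}]'

```text
clock: 40.22
eef_pos: [620.2, 280.9, 74.1]
eef_rot: [-3.141, -0.001, -0.033]
wrist_force: [-0.6, 0.0, -1.0]
finger_gap: 11.5
```

```bash
python3 - <<'E'
from h import *
c=cam('wrist','w18.png');e=c['state']['eef_pos'];print(e,c['state']['eef_rot'],c['state']['finger_gap'],c['state']['joints'][5])
s=cam('scene');cv2.imwrite('pics/s18z.png',cv2.cvtColor(cv2.resize(s['color'][170:320,300:550],(800,480),interpolation=cv2.INTER_CUBIC),cv2.COLOR_RGB2BGR))
E
```

```text
[620.15297769 280.86434466  74.08788272] [-3.14122333e+00 -9.86576960e-04 -3.33808805e-02] 11.50188615604899 1.9756877308670204
```

View pics/w18.png

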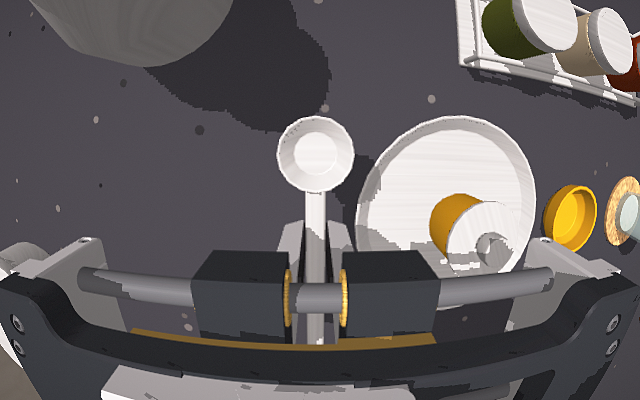

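View pics/s18z.png

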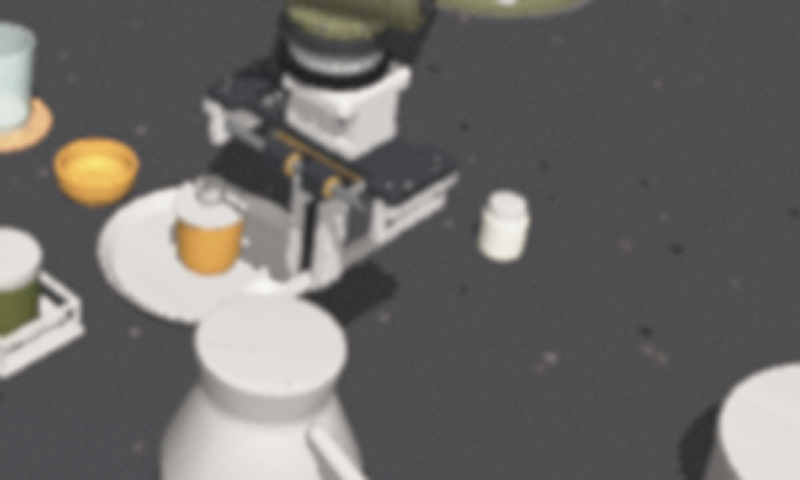

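Spoon is held along the place direction beside the plate (bowl end at (315,154)). Check its centre before lowering.

```bash
python3 - <<'E'
from h import *
c=cam('wrist');e=c['state']['eef_pos'];print(e,c['state']['eef_rot'][2])
k=cnt(c,*W,(270,100,357,215)); b=k[(k[:,1]<180)&(k[:,0]<352)]; 
for z in (e[2]-13+6,e[2]-13+16): print('bowl end',z,circ(onz(c,b,z)[:,:2]))
print('expected', np.array([611.3,281.1])+59*np.array([.9995,-.0331]))
E
```

```text
[620.39028194 281.14480793  74.5543374 ] -0.03371644145721442
bowl end 67.5543373995402 (array([670.32887387, 279.6327202 ,  21.82654945]), np.float64(0.2204446210996849))
bowl end 77.5543373995402 (array([671.30568845, 279.59385717,  20.5815882 ]), np.float64(0.20786838948981606))
expected [670.2705 279.1471]
```

>>> arm_command --deltas '[{"xyz":[0,0,-0.03],"turn":[0,0,0]},{"xyz":[0,0,-0.02],"turn":[0,0,0]},{"xyz":[0,0,-0.007],"turn":[0,0,0]},{"xyz":[0,0,-0.002],"turn":[0,0,0]},{"xyz":[0,0,0],"turn":[0,0,0]},{"xyz":[0,0,0],"turn":[0,0,0]}]'

```text
clock: 41.12
eef_pos: [620.2, 281.2, 14.7]
eef_rot: [-3.141, -0.001, -0.034]
wrist_force: [-0.1, 0.3, 0.1]
finger_gap: 11.6
```

>>> arm_command --deltas '[{"xyz":[0,0,-0.0005],"turn":[0,0,0]},{"xyz":[0,0,0],"turn":[0,0,0]}]'

```text
clock: 41.38
eef_pos: [619.9, 281.1, 13.6]
eef_rot: [-3.142, -0.0, -0.034]
wrist_force: [0.1, -0.3, -0.2]
finger_gap: 11.5
```

>>> arm_command --deltas '[{"xyz":[0,0,-0.0005],"turn":[0,0,0]},{"xyz":[0,0,0],"turn":[0,0,0]}]'

```text
clock: 41.62
eef_pos: [619.9, 281.1, 13.0]
eef_rot: [-3.142, -0.0, -0.034]
wrist_force: [-1.2, 0.4, -0.7]
finger_gap: 11.3
```

>>> arm_command --deltas '[{"xyz":[0,0,-0.0003],"turn":[0,0,0]},{"xyz":[0,0,0],"turn":[0,0,0]}]'

```text
clock: 41.88
eef_pos: [619.9, 281.2, 13.0]
eef_rot: [-3.141, -0.0, -0.034]
wrist_force: [-2.6, -0.1, 5.4]
finger_gap: 11.3
```

>>> arm_command --deltas '[{"xyz":[0,0,-0.0003],"turn":[0,0,0]},{"xyz":[0,0,0],"turn":[0,0,0]}]'

```text
clock: 42.12
eef_pos: [620.0, 281.1, 13.0]
eef_rot: [-3.141, -0.0, -0.034]
wrist_force: [-3.6, -2.0, 8.2]
finger_gap: 11.7
```

Contact. The rim is only about 30 mm away, so I'll open just slightly and rise.

>>> arm_command --deltas '[{"xyz":[0,0,0.0005],"turn":[0,0,0]},{"xyz":[0,0,0],"turn":[0,0,0]},{"xyz":[0,0,0],"turn":[0,0,0]},{"xyz":[0,0,0],"turn":[0,0,0]},{"xyz":[0,0,0],"turn":[0,0,0]}]' --gripper 0.78

```text
clock: 42.75
eef_pos: [619.9, 281.1, 12.8]
eef_rot: [3.142, -0.0, -0.034]
wrist_force: [-0.3, -1.0, 0.5]
finger_gap: 20.4
```

>>> arm_command --deltas '[{"xyz":[0,0,0.01],"turn":[0,0,0]},{"xyz":[0,0,0.03],"turn":[0,0,0]},{"xyz":[0,0,0.04],"turn":[0,0,0]},{"xyz":[0,0,0.04],"turn":[0,0,0]},{"xyz":[0,0,0.04],"turn":[0,0,0]},{"xyz":[0,0,0.04],"turn":[0,0,0]}]'

```text
clock: 43.5
eef_pos: [619.7, 281.0, 215.2]
eef_rot: [-3.141, -0.001, -0.034]
wrist_force: [0.2, 0.8, 0.0]
finger_gap: 20.8
```

>>> arm_command --deltas '[{"xyz":[-0.05,0,0.02],"turn":[0,0,0]},{"xyz":[-0.05,-0.03,0.02],"turn":[0,0,0]},{"xyz":[-0.05,-0.04,0.02],"turn":[0,0,0]},{"xyz":[-0.04,-0.05,0],"turn":[0,0,0]},{"xyz":[-0.03,-0.05,0],"turn":[0,0,0]},{"xyz":[0,-0.05,0],"turn":[0,0,0]},{"xyz":[0,-0.02,0],"turn":[0,0,0]},{"xyz":[0,0,0],"turn":[0,0,0]},{"xyz":[0,0,0],"turn":[0,0,0]},{"xyz":[0,0,0],"turn":[0,0,0]}]'

```text
clock: 44.75
eef_pos: [404.2, 45.8, 271.5]
eef_rot: [-3.142, 0.0, -0.033]
wrist_force: [0.4, 1.0, -0.1]
finger_gap: 20.3
```

```bash
python3 - <<'E'
from h import *
import pickle
c=cam('wrist','w19.png');pickle.dump(c,open('w19.pkl','wb'));print(c['state']['clock'],c['state']['eef_pos'],c['state']['eef_rot'])
cam('scene','s19.png');cam('top','t19.png')
E
```

```text
44.75 [404.22883769  45.79451239 271.52243396] [-3.14151800e+00  7.34301944e-05 -3.31702780e-02]
```

View pics/w19.png

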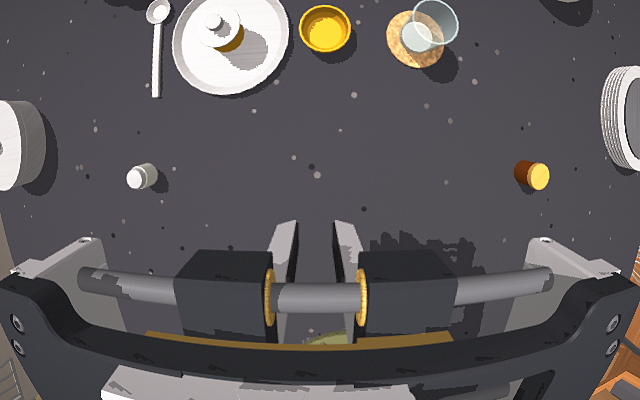

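View pics/s19.png

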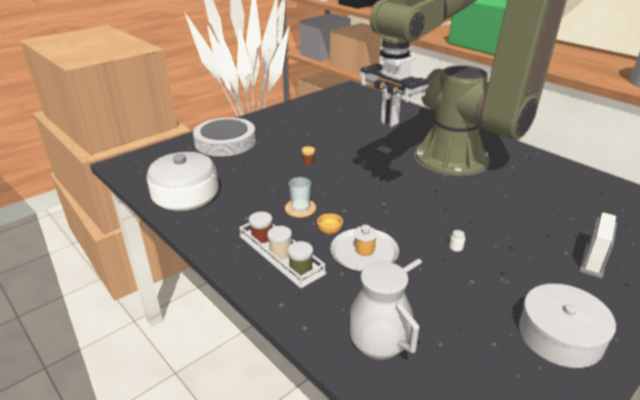

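View pics/t19.png

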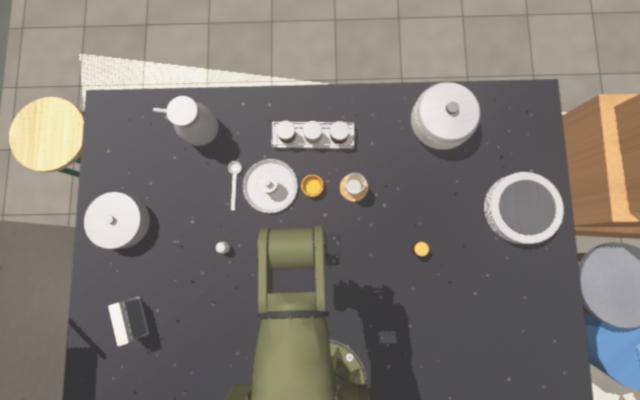

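Everything is in place in all three views. For a last check I'll take a fuller view nearer the row.

>>> arm_command --deltas '[{"xyz":[0.04,0.02,0],"turn":[0,0,0]},{"xyz":[0.04,0.02,0],"turn":[0,0,0]},{"xyz":[0.02,0.01,0],"turn":[0,0,0]},{"xyz":[0,0,0],"turn":[0,0,0]},{"xyz":[0,0,0],"turn":[0,0,0]},{"xyz":[0,0,0],"turn":[0,0,0]}]'

```text
clock: 45.65
eef_pos: [503.7, 94.8, 271.8]
eef_rot: [-3.142, -0.001, -0.035]
wrist_force: [-0.2, -0.0, -0.1]
finger_gap: 21.0
```

```bash
python3 - <<'E'
from h import *
import pickle
c=cam('wrist','w20.png');pickle.dump(c,open('w20.pkl','wb'));print(c['state']['clock'],c['state']['eef_pos'],c['state']['eef_rot'])
E
```

```text
45.65 [503.72192704  94.75346439 271.84934187] [-3.14154220e+00 -5.51202959e-04 -3.45388014e-02]
```

View pics/w20.png

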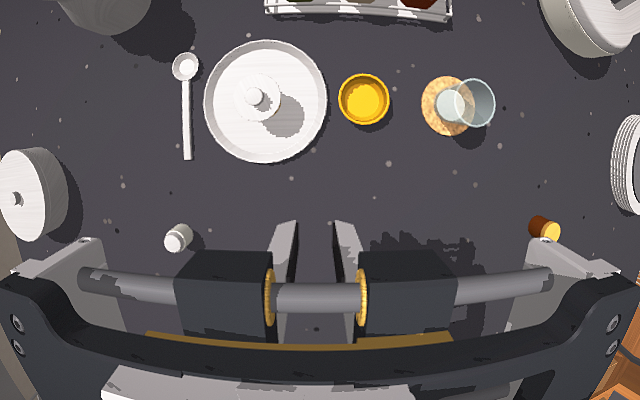

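```bash
python3 - <<'E'
from h import *
import pickle
c=pickle.load(open('w20.pkl','rb'))
p=cnt(c,*W,(200,30,332,170)); pl,_=circ(onz(c,p,14)[:,:2]); print('plate',pl)
b=cnt(c,*Y,(330,65,400,130)); bw,_=circ(onz(c,b,28)[:,:2]); print('shallow',bw)
k=cnt(c,*C,(415,70,475,142)); k=k[(k[:,0]<445)]; co,r=circ(onz(c,k,5)[:,:2]); print('coaster',co,r)
s=cnt(c,*W,(165,45,203,165)); e=s[s[:,1]<75]; se,r=circ(onz(c,e,8)[:,:2]); print('spoon end',se,r)
h=s[(s[:,1]>90)]; H=onz(c,h,8)[:,:2]; R=cv2.minAreaRect(onz(c,s,8)[:,:2].astype(np.float32)); print('spoon rect',R)
tip=H[H[:,0]<H[:,0].min()+3].mean(0); print('tip',tip,'mid',(tip+se[:2]+22*(se[:2]-tip)/np.linalg.norm(se[:2]-tip))/2,'yaw',np.arctan2(*(se[:2]-tip)[::-1]))
P=pl[:2];Q=np.array([598.4,-106.6]); u=(P-Q)/np.linalg.norm(P-Q); print('dist',np.linalg.norm(P-Q),'mid',(P+Q)/2,'spoon tgt',P+118*u,'yaw',-np.arctan2(u[0],u[1]))
cv2.imwrite('pics/w20z.png',cv2.cvtColor(cv2.resize(c['color'][30:170,160:510],(800,320),interpolation=cv2.INTER_CUBIC),cv2.COLOR_RGB2BGR))
cv2.imwrite('pics/w20t.png',cv2.cvtColor(cv2.resize(c['color'][60:150,410:500],(600,600),interpolation=cv2.INTER_CUBIC),cv2.COLOR_RGB2BGR))
E
```

```text
plate [607.27549501 163.00557622  86.84928814]
shallow [602.95033992  26.66543356  34.34060679]
coaster [ 598.15773565 -106.42879411   44.21774981] 11.919502024997206
spoon end [670.77646969 280.13163599  21.1862868 ] 0.4758426169667717
spoon rect ((611.634521484375, 280.38397216796875), (42.763404846191406, 161.16885375976562), 89.30150604248047)
tip [531.92761091 283.45484453] mid [612.34889105 281.53004164] yaw -0.02392943113335568
dist 269.75162861082043 mid [602.8377475   28.20278811] spoon tgt [611.15798653 280.94168714] yaw -0.03290840996116661
```

View pics/w20t.png

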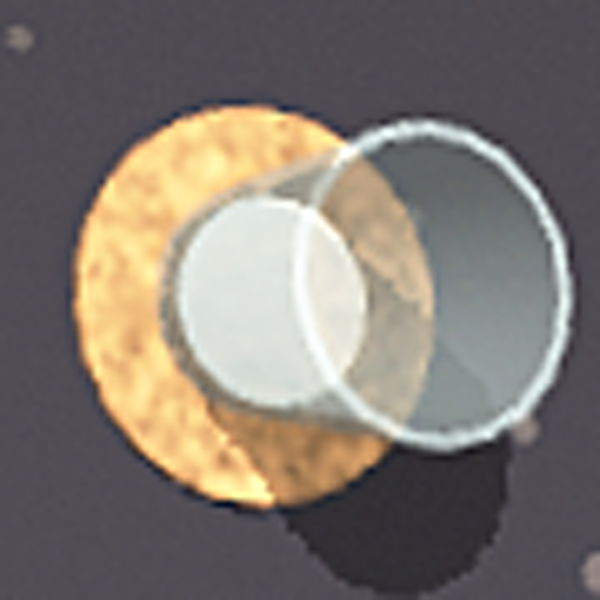

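View pics/w20z.png

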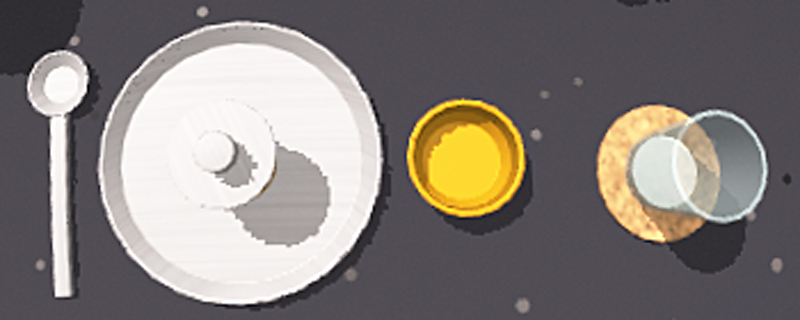

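```bash
python3 - <<'E'
from h import *
import pickle
c=pickle.load(open('w20.pkl','rb'))
print('mouth',onz(c,(475.2,102.8),89),'foot',onz(c,(450.8,105.5),9))
t=cam('top'); t0=np.load('top0.npy')
for n,(u,v) in dict(salt=(222,248),jar=(422,249)).items():
    d=np.abs(t['color'][v-12:v+12,u-12:u+12].astype(int)-t0[v-12:v+12,u-12:u+12]).max(2); print(n,(d>40).sum())
lid=cnt(c,*W,(200,30,332,170))
s=read_state();print(s['clock'],s['wrist_force'],np.abs(s['qd']).max())
sign_off()
E
```

```text
mouth [[ 597.91096051 -105.24297023   89.        ]] foot [[ 597.63274039 -107.850693      9.        ]]
salt 0
jar 0
45.75 [ 0.41050879 -0.2630101  -0.01554131] 0.0051751555834064706
the job is handed in; nothing more can be done
```

The place is laid and handed in at about 46 s of the 128 s allowed. I did the pieces in the order asked, each lowered in small steps until the wrist force showed contact.

What the last checks showed:

| Item | Result |
|---|---|
| Deep bowl | 0.6 mm from the plate's centre, measured just after placing |
| Lid | Touched down at the predicted height and looks level in the views; its final centre was not measured separately |
| Tumbler | Upright; mouth and foot both measure within about 1.5 mm of the coaster's centre |
| Shallow bowl | About 1.5 mm towards the coaster from the exact midpoint, on the row line within 0.2 mm; I left it there |
| Spoon | Middle within about 1.5 mm of its target, 118 mm from the plate's centre; handle towards the robot; direction within about 0.01 rad by one estimate |

- **Spoon direction:** a second fit (a bounding rectangle round the spoon) gave a direction about 0.02 rad further off. I think the round bowl end biases that fit.
- **Coaster:** the last fit of its edge was poor because the tumbler hides part of it, so I used the earlier, cleaner measurements.
- **Left where they were:** the plate measures where it stood before. The salt pot and pickle jar show no change in the top view.
- **Arm:** the gripper is clear of everything.

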